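# Make a bench load bank safe and tag it out

### The job

Make the load bank on the bench safe after a test. First throw its isolator lever fully back to off, away from its front; then push each insulating sleeve that lies ready, flange down, fully home onto the terminal post whose collar has its colour (a post without a sleeve stays bare); when all are on, hang the orange tag-out saddle astride the guard rail so that it sits down flat on the rail. Leave the cup, the tape roll and the screwdriver where they are.

Things in the scene. Friction and masses are not known exactly. Their poses are not given: they have to be found in the camera images.
- bank: White fixed steel case, 190 mm deep (x), 400 wide (y), 50 high. Origin: centre of the underside; x points from its front (towards the robot, within a few degrees) to its back, z up. On its top: five terminal posts in a row along y at x = -45 mm, 60 mm apart, in any colour order; the guard rail at x = +50 mm; the isolator lever at x = 0, y = +150 mm.
- iso (a joint): Isolator lever, rad: 0 leans to the bank's front (ON), 1.0 leans to its back (OFF), 0.5 rad from upright either way. An 80 mm rod, 10 mm thick, with a 26 mm black ball on its end, pivoting about the bank's y direction at bank x = 0, y = 150 mm, 72 mm above the bench. Moves easily (1 N at the ball), stays where left.
- iso_tip (a point): Centre of the black ball on the isolator lever.
- rail_mid (a point): Middle of the top face of the guard rail: a level square aluminium bar, 16 mm wide and high, along the bank's y, its top 133 mm above the bench, 83 mm above the case. An upright 16 mm square post holds each end; 204 mm are free between them. Axes as the bank's.
- marker: Orange tag-out saddle, 90 g: upside-down U channel 90 mm long (y), 38 wide (x), walls 4; gap between its legs 30 wide, 50 deep; feet turned out, 66 over all. On its roof (54 high) a grip rib along y, 12 thick, 50 long, 40 high, white band; top at 94 mm. Stands on its feet; origin midway at their underside, z up. Hung, its roof rests on the rail, origin 50 mm below the rail top.
- cup: White foam cup, 80 mm across, 100 mm high; a bystander. Origin: centre of its underside.
- tape: Teal tape roll lying flat, 90 mm across, 24 mm high; a bystander. Origin: centre of its underside.
- driver: Screwdriver with a black handle, 180 mm long, lying behind the bank; a bystander. Origin: about its middle.
- sleeve_red: The red insulating sleeve: a rigid tube 60 mm high, outside diameter 34 mm, bore 24 mm and open right through, with a flange of 46 mm diameter and 6 mm height at its lower end. It stands upright on the bench, flange down. Origin: centre of the underside of the flange; z up the tube. About 60 g. May be absent.
- post_red: The terminal post with the red collar, fixed on top of the bank: a copper stud of 20 mm diameter, its tip chamfered, rising from a red collar of 50 mm diameter and 4 mm height. Origin: centre of the collar's underside (50 mm above the bench); collar top at 4 mm, stud tip at 44 mm. A fully fitted sleeve rests on the collar, its origin 4 mm above this one.
- sleeve_blue: The blue insulating sleeve: a rigid tube 60 mm high, outside diameter 34 mm, bore 24 mm and open right through, with a flange of 46 mm diameter and 6 mm height at its lower end. It stands upright on the bench, flange down. Origin: centre of the underside of the flange; z up the tube. About 60 g. May be absent.
- post_blue: The terminal post with the blue collar, fixed on top of the bank: a copper stud of 20 mm diameter, its tip chamfered, rising from a blue collar of 50 mm diameter and 4 mm height. Origin: centre of the collar's underside (50 mm above the bench); collar top at 4 mm, stud tip at 44 mm. A fully fitted sleeve rests on the collar, its origin 4 mm above this one.
- sleeve_green: The green insulating sleeve: a rigid tube 60 mm high, outside diameter 34 mm, bore 24 mm and open right through, with a flange of 46 mm diameter and 6 mm height at its lower end. It stands upright on the bench, flange down. Origin: centre of the underside of the flange; z up the tube. About 60 g. May be absent.
- post_green: The terminal post with the green collar, fixed on top of the bank: a copper stud of 20 mm diameter, its tip chamfered, rising from a green collar of 50 mm diameter and 4 mm height. Origin: centre of the collar's underside (50 mm above the bench); collar top at 4 mm, stud tip at 44 mm. A fully fitted sleeve rests on the collar, its origin 4 mm above this one.
- sleeve_yellow: The yellow insulating sleeve: a rigid tube 60 mm high, outside diameter 34 mm, bore 24 mm and open right through, with a flange of 46 mm diameter and 6 mm height at its lower end. It stands upright on the bench, flange down. Origin: centre of the underside of the flange; z up the tube. About 60 g. May be absent.
- post_yellow: The terminal post with the yellow collar, fixed on top of the bank: a copper stud of 20 mm diameter, its tip chamfered, rising from a yellow collar of 50 mm diameter and 4 mm height. Origin: centre of the collar's underside (50 mm above the bench); collar top at 4 mm, stud tip at 44 mm. A fully fitted sleeve rests on the collar, its origin 4 mm above this one.
- sleeve_black: The black insulating sleeve: a rigid tube 60 mm high, outside diameter 34 mm, bore 24 mm and open right through, with a flange of 46 mm diameter and 6 mm height at its lower end. It stands upright on the bench, flange down. Origin: centre of the underside of the flange; z up the tube. About 60 g. May be absent.
- post_black: The terminal post with the black collar, fixed on top of the bank: a copper stud of 20 mm diameter, its tip chamfered, rising from a black collar of 50 mm diameter and 4 mm height. Origin: centre of the collar's underside (50 mm above the bench); collar top at 4 mm, stud tip at 44 mm. A fully fitted sleeve rests on the collar, its origin 4 mm above this one.
Mind the look-alikes: they are no part of the job. What is shaped like the sleeve_red but white is not meant.

How it is judged:
By the outcome, as a careful person would: the job done as asked, in the order asked, and still so for the second after the job is handed in, with the robot touching nothing.
Of sleeve_red, sleeve_blue, sleeve_green, sleeve_yellow, sleeve_black only 3 to 5 are there at a start; the rules pass over those that are not, and their reading is None.
At some moment in a run one of sleeve_red, sleeve_blue, sleeve_green, sleeve_yellow, sleeve_black, marker may be knocked a few centimetres aside while the robot is not near it.
It also fails if it takes over 210 s, if anything falls off the work surface, if the arm or the gripper's body presses on something with over 40 N, if the wrist force passes 120 N, or if a joint passes its speed limit or range.

### The arm

A 7-joint arm with a two-finger parallel gripper is mounted at the origin on the work surface. World frame = base frame: x ahead of the robot, y to its left, z up, the work surface at z = 0. Lengths are in mm, angles in degrees, forces in N, time in s.
With the tool pointing down it reaches from about 425 to 950 mm from the base axis. Payload 4.7 kg.
Tool frame: the origin (TCP) lies at the very end of the fingers, on their centre line; the grasp point (between the pads) lies 19 mm behind it; z points along the fingers, x is the direction in which the jaws open and shut, and the axes are right-handed (so a half turn about z gives the same grasp; the last joint's range is limited). The gripper opens to 85 mm and grips with 20 to 120 N. Pads are 22 mm wide; open, the fingers measure 114 mm over their backs; the gripper's body (76 mm by 85 mm) begins 54 mm behind the grasp point. The pads swing forward as they close: fully open they stand 13 mm farther back than shut.
Start: joints at [75.522, 26.849, -2.785, 87.806, 1.381, 65.374, -4.715], TCP at [149.853, -658.174, 231.335] pointing down, gripper open.
Joint ranges: [-148.3, 148.3], [-19.14, 114.17], [-79.39, 73.82], [5.75, 140.21], [-59.74, 239.74], [12.07, 113.84], [-152.46, 152.46]. Speed limits (degrees/s): [147.25, 147.25, 180, 180, 180, 180, 180].

### API

Orientations are given as a 3x3 rotation matrix whose columns are the frame's x, y, z axes.
In Python, from station import monitor, cams, job, search_frame, spot_point gives the robot as it stands.
- The arm moves only by the tool drive_tool, never from a script. Its argument "increments" is text: rows parted by semicolons, each of 7 numbers parted by spaces: the shift along the tool's x, y, z in m, then the turn, a rotation vector about the tool's x, y, z in degrees, then the closure, from -1 (fully open) to 1 (shut). A call has 1 to 8 rows; each row is the pose to reach, as a shift and turn from the pose commanded when the call began, along the tool's axes at that moment; what a row does not reach only later rows make up. A row lasts 1/12 s, in which the tool goes at most 41.7 mm and 7.16 degrees, less where a joint would pass 70% of its speed; a pose out of reach is approached as far as the arm can. A call with a gripper value outside its range is refused whole. The fingers move at their own pace and stop on an object; "squeeze" is the grip in N (left out, the last holds). Time passes only in rows, so rows that repeat a pose let the fingers close. It gives the time, the measured TCP pose, the force and the opening at its end, in the units of the state.
- monitor.sense(): the state, without advancing time (a new reading comes with each control period).
- cams.grab_frame(name): name is "side" or "top"; returns a dict with "image" (420x560x3 uint8, blue, green, red), "mtx" (3x3 intrinsics, pixels), "eye" and "attitude" of the camera in the world. Camera axes: x right, y up, looking along -z (the intrinsics and any distortion apply to the point x, -y, -z); pixel columns grow to the right and rows downward; lengths in mm; the calibration is good to about 2 mm. A picture is of the moment at which its call begins. There is no depth.
- job.hand_in(): hands the job in, once; it reports no verdict.
Trained networks look in a picture, given as the dict that the camera call returned (one of the last four; its "shot" number tells which), for a name from the list of things; names that differ only in an ending like _2 or _b are one class to them, and where a whole thing is asked for, a point or a joint stands for the part that bears it (a point fixed in the world has none). Each returns a list of dicts, best first, with "conf" (0 to 1); they miss things now and then, are a little off and sometimes report something else, mostly with a low value. They report only what shows in the picture. A call takes as long as a camera call. They do not tell look-alikes from the thing itself.
- search_frame(picture, thing): "bbox" ([left, top, width, height] in pixels, round what is visible of it).
- spot_point(picture, thing): "centre" ([column, row] in pixels: a listed point, or the origin of a listed thing).
The state is a dict: "time_s": time; "qpos": joint angles; "qd": joint speeds; "effort": joint torques, N m; "position": TCP position; "tcp_rot": TCP orientation; "ft_force": force on the tool from outside, world axes, zero at the start; "moment": the same for the moment, N m; "opening": finger opening in mm.
Only numpy, scipy, OpenCV 4.12 (cv2) and the standard library are available. Lean on these libraries where they do the work, as an engineer would, in place of code of your own. Each camera call takes 0.05 s, during which the arm holds its last target.

## Working session

There is one attempt and no reset: what is moved stays moved. The work goes in short steps, Python scripts to look and compute and a tool call to move; the robot and the scene stay as the last step left them, time stands still between calls to the robot, and variables do not carry over. Pictures are saved under pics/ and viewed, and the job is handed in when it is done.

Besides the shell and the picture viewer there is one more tool, called as name(argument=value, ...), one argument or row to a line, values as JSON. drive_tool: Moves the arm, as the interface text tells. Its arguments: {"type":"object","properties":{"increments":{"type":"string"},"squeeze":{"type":"number"}},"required":["increments"]}

```bash
ls; mkdir -p pics; python3 - <<'E'
from station import monitor, cams
import cv2
s=monitor.sense(); print(s)
for n in("side","top"):
    f=cams.grab_frame(n); cv2.imwrite(f"pics/{n}0.png",f["image"]); print(n,{k:v for k,v in f.items() if k!="image"})
E
```

```text
pics
{'time_s': 0.0, 'qpos': array([75.52147577, 26.89810765, -2.7825511 , 87.8757323 ,  1.3794277 ,
       65.37474192, -4.71595759]), 'qd': array([-0.07447976,  0.07785163, -0.00209372, -0.05432298, -0.02027406,
        0.0589489 , -0.07730693]), 'effort': array([-4.69473180e-04, -5.10309792e+01, -4.63510444e-02, -2.37714440e+01,
        1.08326162e-02,  7.53204018e-03,  2.95622065e-06]), 'position': array([ 149.67073044, -657.58150915,  230.23704678]), 'tcp_rot': array([[ 2.21920278e-01, -9.75064680e-01, -5.10495140e-04],
       [-9.75062747e-01, -2.21920855e-01,  1.94273295e-03],
       [-2.00757980e-03,  6.66329574e-05, -9.99997983e-01]]), 'ft_force': array([-0.38395836, -0.0273387 ,  0.3919878 ]), 'moment': array([0.0015464 , 0.0141294 , 0.00898448]), 'opening': 85.37286161544267}
side {'mtx': array([[402.37624478,   0.        , 281.03944615],
       [  0.        , 402.37624478, 205.86528397],
       [  0.        ,   0.        ,   1.        ]]), 'eye': array([ 137.52614606, -454.8290641 ,  821.05833237]), 'attitude': array([[ 0.75274433,  0.48399726, -0.44623159],
       [-0.65814231,  0.53784682, -0.52684865],
       [-0.01498906,  0.69026622,  0.72340022]]), 'shot': 1}
top {'mtx': array([[519.17109507,   0.        , 281.3989936 ],
       [  0.        , 519.17109507, 213.04741722],
       [  0.        ,   0.        ,   1.        ]]), 'eye': array([ 472.66874955,   70.70648385, 1645.00793971]), 'attitude': array([[-8.88894014e-03,  9.97885509e-01, -6.43855388e-02],
       [-9.99959637e-01, -8.95470545e-03, -7.32919873e-04],
       [-1.30792366e-03,  6.43764252e-02,  9.97924829e-01]]), 'shot': 2}
```

View pics/side0.png

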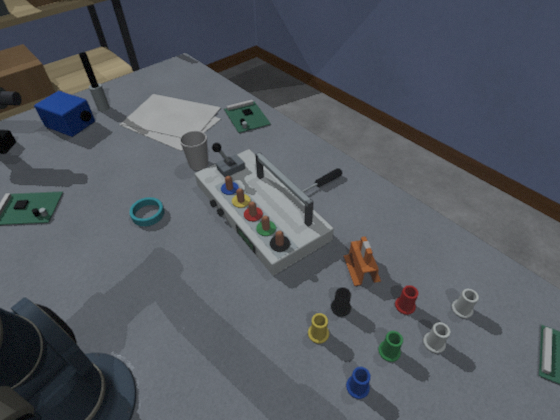

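View pics/top0.png

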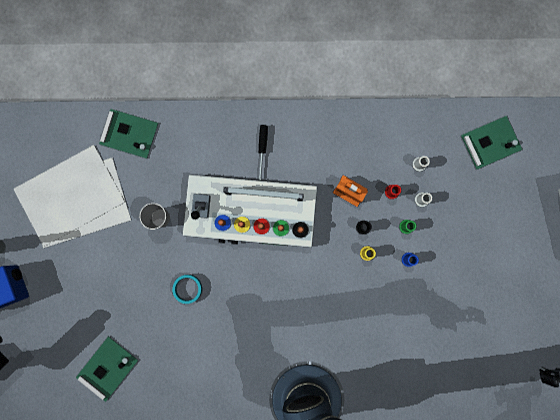

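```bash
cat > h.py <<'E'
import numpy as np, cv2
from scipy.optimize import least_squares
def proj(f,P):
    P=np.atleast_2d(np.asarray(P,float)); c=(P-f["eye"])@f["attitude"]
    p=np.c_[c[:,0],-c[:,1],-c[:,2]]; q=p@f["mtx"].T; return q[:,:2]/q[:,2:]
def ray(f,uv):
    d=np.linalg.inv(f["mtx"])@np.array([uv[0],uv[1],1.]); d=np.array([d[0],-d[1],-d[2]]); return f["attitude"]@d
def atz(f,uv,z):
    d=ray(f,uv); return f["eye"]+d*(z-f["eye"][2])/d[2]
def tri(fs,uvs):
    A=0;b=0
    for f,uv in zip(fs,uvs):
        d=ray(f,uv); d/=np.linalg.norm(d); M=np.eye(3)-np.outer(d,d); A=A+M; b=b+M@f["eye"]
    return np.linalg.solve(A,b)
def crop(im,x,y,w,h,s): return cv2.resize(im[y:y+h,x:x+w],None,fx=s,fy=s,interpolation=cv2.INTER_CUBIC)
E
python3 - <<'E'
from h import *
from station import *
fs={n:cams.grab_frame(n) for n in("side","top")}
cv2.imwrite("pics/c1.png",crop(fs["side"]["image"],185,130,160,150,4.5))
cv2.imwrite("pics/c2.png",crop(fs["side"]["image"],300,230,190,170,4))
cv2.imwrite("pics/c3.png",crop(fs["top"]["image"],175,150,160,110,5))
cv2.imwrite("pics/c4.png",crop(fs["top"]["image"],320,140,130,140,4))
for t in ["post_red","post_blue","post_green","post_yellow","post_black","sleeve_red","sleeve_blue","sleeve_green","sleeve_yellow","sleeve_black","marker","rail_mid","iso_tip","bank"]:
    z={'po':50,'sl':0,'ma':0,'ra':133,'is':137,'ba':0}[t[:2]]
    o={}
    for n,f in fs.items():
        r=spot_point(f,t); o[n]=[(np.round(d["centre"],1).tolist(),round(d["conf"],2)) for d in r[:2]]
        if r: print(t,n,o[n],atz(f,r[0]["centre"],z).round(1)[:2])
E
```

```text
post_red side [([255.8, 212.0], 0.62)] [549.5 134.2]
post_red top [([262.3, 223.6], 0.65), ([280.4, 229.2], 0.64)] [543.6 130.9]
post_blue side [([231.5, 188.3], 0.62), ([277.5, 243.9], 0.36)] [555.4 249.2]
post_blue top [([220.5, 221.3], 0.59)] [551.8 259.4]
post_green side [([243.1, 200.8], 0.71), ([267.0, 226.5], 0.61)] [549.8 189.1]
post_green top [([281.5, 227.5], 0.79)] [531.1  72. ]
post_yellow side [([242.0, 199.2], 0.62)] [551.2 195.9]
post_yellow top [([241.3, 227.4], 0.48), ([393.2, 189.9], 0.24)] [532.5 195.5]
post_black side [([279.4, 247.1], 0.76)] [519.7   5.8]
post_black top [([299.4, 229.7], 0.53)] [523.8  17. ]
sleeve_red side [([463.3, 309.0], 0.7), ([405.4, 303.7], 0.65)] [ 737.8 -372.6]
sleeve_red top [([392.1, 188.7], 0.65), ([419.8, 198.7], 0.57)] [ 653.3 -281.2]
sleeve_blue side [([355.8, 383.3], 0.72)] [ 434.4 -321.5]
sleeve_blue top [([409.6, 258.7], 0.7)] [ 430.8 -331.4]
sleeve_green side [([388.3, 351.4], 0.76), ([280.1, 175.7], 0.39)] [ 534. -323.]
sleeve_green top [([406.8, 226.5], 0.69), ([241.1, 226.2], 0.21)] [ 532.5 -325.1]
sleeve_yellow side [([321.2, 336.3], 0.7), ([337.4, 306.3], 0.52)] [ 453.  -206.6]
sleeve_yellow top [([369.8, 254.3], 0.69)] [ 445.7 -206.1]
sleeve_black side [([337.6, 306.5], 0.63), ([231.3, 186.2], 0.5)] [ 531.5 -180.7]
sleeve_black top [([361.6, 226.5], 0.48), ([409.3, 257.2], 0.36)] [ 533.8 -181.9]
marker side [([362.3, 268.0], 0.57)] [ 653.5 -148.4]
marker top [([350.4, 190.3], 0.79)] [ 649.4 -148.4]
rail_mid side [([279.4, 176.3], 0.85), ([266.4, 228.8], 0.17)] [627.2 127.3]
rail_mid top [([265.3, 192.1], 0.62), ([186.2, 288.6], 0.58)] [632.1 118.4]
iso_tip side [([215.1, 149.5], 0.57)] [565.6 323.2]
iso_tip top [([195.0, 215.0], 0.46)] [566.5 323.3]
bank side [([258.0, 209.6], 0.56)] [586.5 175.4]
bank top [([249.7, 208.4], 0.55)] [594.5 172.5]
```

View pics/c1.png

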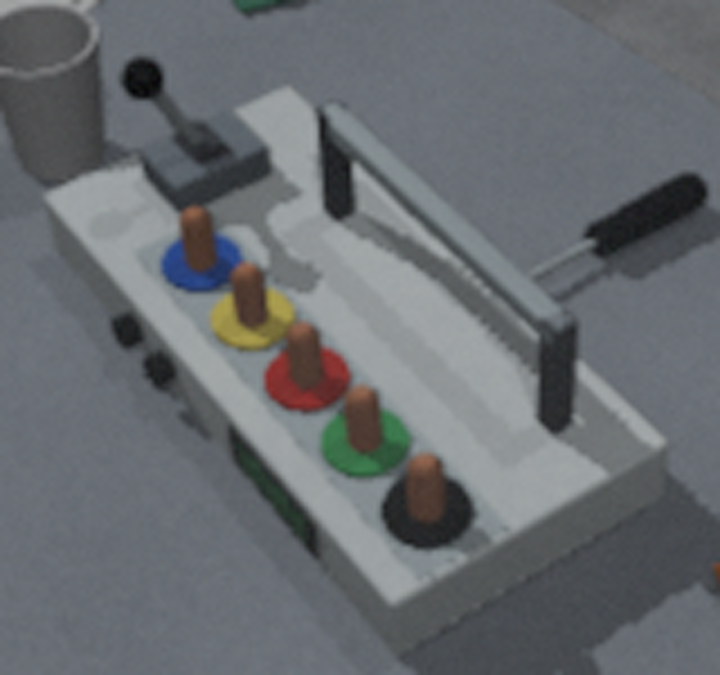

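View pics/c2.png

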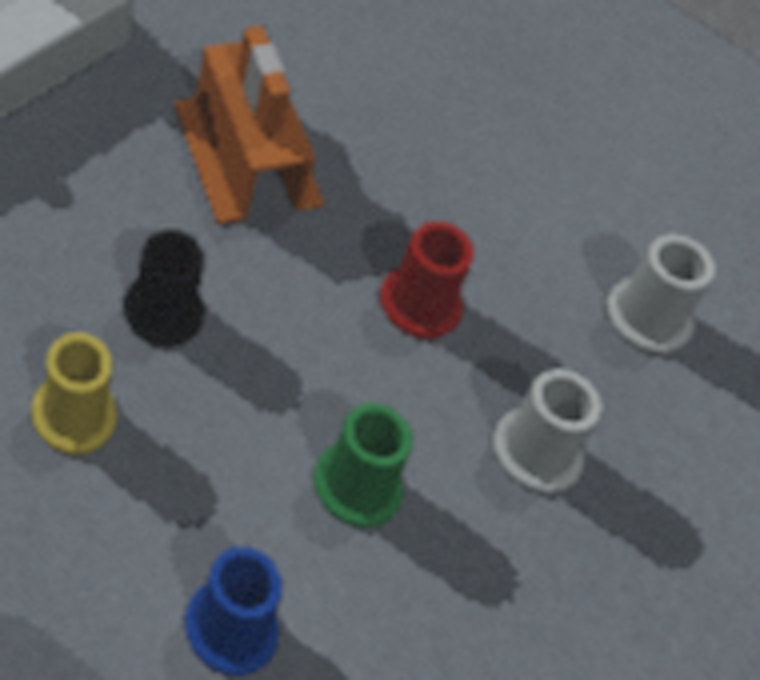

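View pics/c3.png

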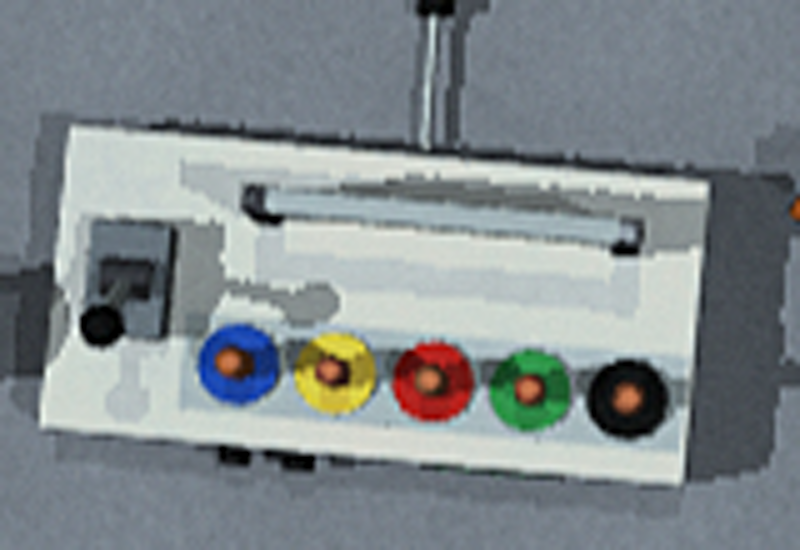

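View pics/c4.png

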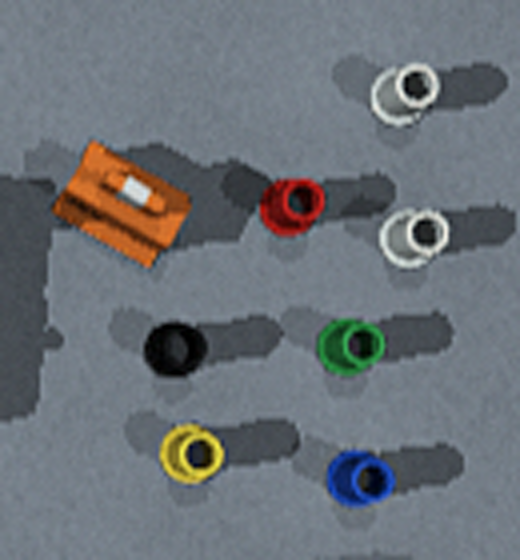

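```bash
cat >> h.py <<'E'
from scipy.optimize import fsolve
A=np.linspace(0,2*np.pi,48,endpoint=False)
def cyl(r,z0,z1): return np.vstack([np.c_[r*np.cos(A),r*np.sin(A),0*A+z] for z in(z0,z1)])
SL=[cyl(23,0,6),cyl(17,0,60)]
PO=[cyl(25,50,54),np.vstack([cyl(10,50,91),cyl(8,50,94)])]
def sil(f,parts,xy,z=0):
    S=8; pts=[proj(f,p+np.r_[xy,z]) for p in parts]
    allp=np.vstack(pts); o=np.floor(allp.min(0))-2; wh=(np.ceil(allp.max(0))-o+3).astype(int)
    m=np.zeros((wh[1]*S,wh[0]*S),np.uint8)
    for p in pts:
        h=cv2.convexHull(np.round((((p-o)+.5)*S)*16).astype(np.int32)); cv2.fillConvexPoly(m,h,255,shift=4)
    M=cv2.moments(m,True); return np.array([M["m10"]/M["m00"]+.5,M["m01"]/M["m00"]+.5])/S-.5+o, M["m00"]/S/S
HUE={"red":[(0,6),(170,180)],"blue":[(105,130)],"green":[(50,85)],"yellow":[(20,36)],"orange":[(5,18)],"copper":[(4,14)]}
def mask(im,c,smin=120):
    h=cv2.cvtColor(im,cv2.COLOR_BGR2HSV)
    if c=="black": return (h[...,2]<45).astype(np.uint8)
    m=np.zeros(im.shape[:2],bool)
    for a,b in HUE[c]: m|=(h[...,0]>=a)&(h[...,0]<=b)
    return (m&(h[...,1]>smin)&(h[...,2]>25)).astype(np.uint8)
def blob(im,m,near,R,fill=True):
    k=np.zeros_like(m); x,y=map(int,np.round(near)); k[max(0,y-R):y+R+1,max(0,x-R):x+R+1]=1
    n,l,s,c=cv2.connectedComponentsWithStats(m*k,connectivity=8)
    if n<2: return None
    i=1+np.argmax(s[1:,4]); b=(l==i).astype(np.uint8)
    if fill:
        cs,_=cv2.findContours(b,cv2.RETR_EXTERNAL,cv2.CHAIN_APPROX_NONE); cv2.drawContours(b,cs,-1,1,-1)
    M=cv2.moments(b,True); return np.array([M["m10"],M["m01"]])/M["m00"],M["m00"],b
def locate(f,parts,uv,xy0,z=0):
    xy=np.array(xy0,float)
    for _ in range(5):
        c,a=sil(f,parts,xy,z); J=np.array([(sil(f,parts,xy+d,z)[0]-sil(f,parts,xy-d,z)[0])/20 for d in([10,0],[0,10])]).T
        xy=xy+np.linalg.solve(J,uv-c)
    return xy,a
def sleeve(f,col,xy0,z=0,R=22):
    c0=sil(f,SL,xy0,z)[0]; r=blob(f["image"],mask(f["image"],col),c0,R)
    if r is None: return None
    xy,a=locate(f,SL,r[0],xy0,z); return xy,r[1]/a
E
cat > m0.py <<'E'
from h import *
from station import *
fs={n:cams.grab_frame(n) for n in("side","top")}
for c,xy in dict(red=(653,-281),blue=(432,-328),green=(533,-324),yellow=(448,-206),black=(532,-181)).items():
    print("sleeve",c,[ (lambda r:(r[0].round(1),round(r[1],2)))(sleeve(f,c,xy)) for f in fs.values()])
ps={}
for i,c in enumerate(["blue","yellow","red","green","black"]):
    for n,f in fs.items():
        xy=np.array([551,253])+i*np.array([-5.5,-59])
        c0=sil(f,PO,xy)[0]; im=f["image"]; m=mask(im,c)|mask(im,"copper",70)
        r=blob(im,m,c0,12); q,a=locate(f,PO,r[0],xy); print("post",c,n,q.round(1),round(r[1]/a,2)); ps[c,n]=q
for n in fs:
    P=np.array([ps[c,n] for c in["blue","yellow","red","green","black"]]); k=np.arange(5)-2
    d=(k@P)/10; print(n,"centre",P.mean(0).round(1),"step",d.round(2),np.linalg.norm(d).round(2),"yaw",np.degrees(np.arctan2(d[0],-d[1])).round(2),"\n",(P-P.mean(0)-np.outer(k,d)).round(1))
E
python3 m0.py
```

```text
sleeve red [(array([ 646.8, -279.2]), 0.88), (array([ 644.4, -278.4]), 0.94)]
sleeve blue [(array([ 431.7, -327.5]), 0.91), (array([ 429.5, -327.2]), 0.95)]
sleeve green [(array([ 535.3, -322.8]), 0.83), (array([ 533.3, -321.8]), 0.92)]
sleeve yellow [(array([ 452.2, -197. ]), 0.85), (array([ 450.5, -196.3]), 0.97)]
sleeve black [(array([ 533.9, -186.7]), 0.85), (array([ 532.4, -185.7]), 0.89)]
post blue side [550.8 245.1] 0.94
post blue top [548.5 253.7] 0.95
post yellow side [545.2 185.6] 0.95
post yellow top [542.7 194.5] 0.94
post red side [539.  128.2] 0.93
post red top [536.4 134.5] 0.93
post green side [540.8  85.3] 0.29
post green top [530.7  74.8] 0.94
post black side [526.5  14.1] 0.78
post black top [525.   15.5] 0.88
side centre [540.5 131.7] step [ -5.3  -56.24] 56.49 yaw -5.39 
 [[-0.3  1. ]
 [-0.6 -2.3]
 [-1.4 -3.4]
 [ 5.6  9.8]
 [-3.4 -5.1]]
top centre [536.7 134.6] step [ -5.91 -59.6 ] 59.9 yaw -5.66 
 [[ 0.  -0.1]
 [ 0.1  0.3]
 [-0.2 -0.1]
 [-0.1 -0.2]
 [ 0.1  0.1]]
```

```bash
cat >> h.py <<'E'
def silmask(f,parts,xy,z=0,dil=7):
    m=np.zeros(f["image"].shape[:2],np.uint8)
    for p in parts:
        cv2.fillConvexPoly(m,cv2.convexHull(np.round(proj(f,p+np.r_[xy,z])).astype(np.int32)),1)
    return cv2.dilate(m,np.ones((dil,dil),np.uint8))
E
cat > m1.py <<'E'
from h import *
from station import *
fs={n:cams.grab_frame(n) for n in("side","top")}
for n,f in fs.items():
  off=np.zeros(2)
  for it in range(3):
    P=[]
    for i,c in enumerate(["blue","yellow","red","green","black"]):
        xy=np.array([536.7,134.6])+(i-2)*np.array([-5.91,-59.6])+off
        im=f["image"]; m=(mask(im,c)|mask(im,"copper",70))&silmask(f,PO,xy)
        r=blob(im,m,sil(f,PO,xy)[0],25); q,a=locate(f,PO,r[0],xy); P.append(q)
    P=np.array(P); off=P.mean(0)-[536.7,134.6]
  k=np.arange(5)-2
  d=(k@P)/10; print(n,"centre",P.mean(0).round(1),"step",d.round(2),np.linalg.norm(d).round(2),"yaw",np.degrees(np.arctan2(d[0],-d[1])).round(2),"\n",(P-P.mean(0)-np.outer(k,d)).round(1))
E
python3 m1.py
```

```text
side centre [540.6 132.2] step [ -5.35 -56.6 ] 56.85 yaw -5.4 
 [[-0.3  1. ]
 [-0.5 -2.2]
 [-1.4 -3.4]
 [ 5.6  9.5]
 [-3.4 -4.8]]
top centre [536.6 134.6] step [ -5.94 -59.6 ] 59.9 yaw -5.69 
 [[-0.  -0.1]
 [ 0.2  0.3]
 [-0.1 -0.2]
 [-0.3 -0.1]
 [ 0.2  0.1]]
```

```bash
cat > m2.py <<'E'
from h import *
from station import *
f=cams.grab_frame("side"); im=f["image"]; h=cv2.cvtColor(im,cv2.COLOR_BGR2HSV)
v=im.copy()
for i,c in enumerate(["blue","yellow","red","green","black"]):
    xy=np.array([538.7,133.8])+(i-2)*np.array([-5.94,-59.6])
    for hh in PO:
        pass
    m=(mask(im,c)|mask(im,"copper",70))&silmask(f,PO,xy)
    v[m>0]=(255,0,255)
    p=proj(f,[[*xy,94],[*(xy+[-18,0]),54],[*xy,75]]).round().astype(int); print(c,p.tolist(),[h[y,x].tolist() for x,y in p])
cv2.imwrite("pics/d1.png",crop(v,205,130,110,140,4))
E
python3 m2.py
```

```text
blue [[228, 177], [224, 190], [228, 182]] [[10, 119, 135], [111, 165, 127], [11, 106, 77]]
yellow [[239, 189], [235, 203], [240, 194]] [[10, 116, 139], [26, 136, 154], [11, 96, 77]]
red [[251, 202], [247, 217], [252, 208]] [[10, 101, 136], [0, 160, 126], [10, 88, 81]]
green [[265, 217], [260, 231], [265, 222]] [[11, 112, 141], [69, 126, 109], [8, 84, 79]]
black [[279, 232], [274, 246], [279, 237]] [[10, 112, 137], [90, 26, 40], [9, 101, 78]]
```

View pics/d1.png

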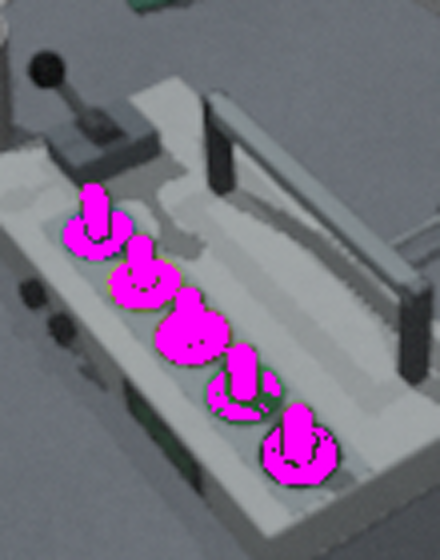

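```bash
sed -i 's/smin=120/smin=80/; s/h\[...,2\]<45/h[...,2]<58/' h.py; sed -i 's/&silmask(f,PO,xy)/\&silmask(f,PO,xy); m=cv2.morphologyEx(m,cv2.MORPH_CLOSE,np.ones((3,3),np.uint8))/' m1.py; python3 m1.py; python3 m0.py | grep sleeve
python3 - <<'E'
import sys; sys.path.insert(0,'.')
from h import *
from station import *
fs={n:cams.grab_frame(n) for n in("side","top")}
yaw=np.radians(-5.7); ex=np.array([np.cos(yaw),np.sin(yaw),0]);ey=np.array([-ex[1],ex[0],0])
b=np.array([537.5,134.3,0])+45*ex; print("bank",b)
for q in(0,1):
    a=(q-.5); p=b+150*ey+80*np.sin(a)*ex+[0,0,72+80*np.cos(a)]; print("ball",q,p.round(1),[proj(f,p).round(1).tolist() for f in fs.values()])
print("rail",(b+50*ex+[0,0,133]).round(1),[proj(f,b+50*ex+[0,0,133]).round(1).tolist() for f in fs.values()])
for n,f in fs.items(): print(n,[(d["centre"],d["conf"]) for d in spot_point(f,"iso_tip")])
E
```

```text
side centre [539.1 127.8] step [ -6.26 -58.  ] 58.33 yaw -6.16 
 [[-0.2  1.1]
 [-0.2 -0.6]
 [ 0.5 -0.5]
 [ 0.2 -1.6]
 [-0.4  1.6]]
top centre [536.6 134.7] step [ -5.86 -59.71] 60.0 yaw -5.61 
 [[-0.  -0. ]
 [-0.1  0.1]
 [ 0.2 -0.1]
 [ 0.1  0.1]
 [-0.1 -0. ]]
sleeve red [(array([ 646.8, -279.1]), 0.94), (array([ 644.4, -278.3]), 0.96)]
sleeve blue [(array([ 432. , -327.4]), 0.98), (array([ 429.8, -326.7]), 1.01)]
sleeve green [(array([ 535.8, -322.9]), 0.92), (array([ 533. , -321.9]), 0.96)]
sleeve yellow [(array([ 452.7, -196.7]), 0.93), (array([ 450.2, -196.3]), 1.0)]
sleeve black [(array([ 533.8, -186.7]), 0.9), (array([ 532.2, -185.6]), 0.93)]
bank [582.27750065 129.83061126   0.        ]
ball 0 [559.  282.9 142.2] [[[221.5, 156.1]], [[208.6, 217.4]]]
ball 1 [635.3 275.3 142.2] [[[246.0, 145.4]], [[211.3, 191.1]]]
rail [632.  124.9 133. ] [[[281.4, 175.9]], [[263.1, 192.1]]]
side [([213.8, 150.6], 0.56)]
top [([193.3, 218.2], 0.5)]
```

```bash
cat > m3.py <<'E'
from h import *
from station import *
fs={n:cams.grab_frame(n) for n in("side","top")}
uv=[]
for n,c in(("side",(216.5,147)),("top",(195.5,215))):
    f=fs[n]; r=blob(f["image"],mask(f["image"],"black"),c,6); uv.append(r[0]); print(n,r[0].round(1),r[1],atz(f,r[0],142).round(1))
p=tri(list(fs.values()),uv); print("ball tri",p.round(1))
# rail ends
im=fs["top"]["image"]; cv2.imwrite("pics/r_top.png",crop(im,215,175,95,40,8))
im=fs["side"]["image"]; cv2.imwrite("pics/r_side.png",crop(im,245,145,75,90,6))
E
python3 m3.py
```

```text
side [216.4 147.1] 64.0 [571.  323.7 142. ]
top [194.9 214.4] 59.0 [567.9 322.6 142. ]
ball tri [568.7 321.7 144.2]
```

View pics/r_top.png

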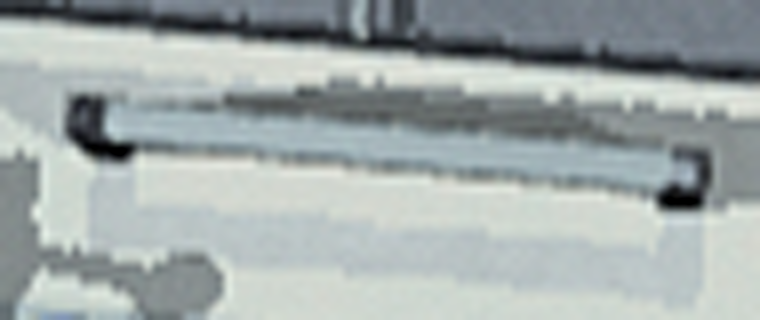

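View pics/r_side.png

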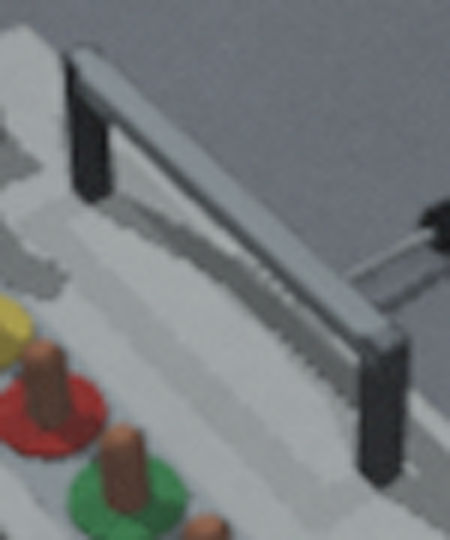

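```bash
cat > go.py <<'E'
import sys, numpy as np
from scipy.spatial.transform import Rotation as R
from station import monitor
def rt(yaw):
    c,s=np.cos(np.radians(yaw)),np.sin(np.radians(yaw)); return np.array([[c,s,0],[s,-c,0],[0,0,-1.]])
# usage: go.py yaw x y z [x y z ...]
s=monitor.sense(); yaw=float(sys.argv[1]); T=rt(yaw); M=s["tcp_rot"]; 
rv=np.degrees(R.from_matrix(M.T@T).as_rotvec())
print("t",round(s["time_s"],2),"pos",s["position"].round(1),"yaw",np.degrees(np.arctan2(M[1,0],M[0,0])).round(2),"F",s["ft_force"].round(1),"open",round(s["opening"],1))
for w in np.array(sys.argv[2:],float).reshape(-1,3):
    d=w-s["position"]; print("row",np.r_[(M.T@d/1000).round(4),rv.round(2)].tolist(),"dist",np.linalg.norm(d).round(1),"rows",np.ceil(max(np.linalg.norm(d)/41.7,np.linalg.norm(rv)/7.16)))
E
python3 go.py -5.6 470 -350 230 505 325 200
```

```text
t 2.35 pos [ 149.9 -658.2  231.3] yaw -77.17 F [ 0.6 -0.1 -0.6] open 85.5
row [-0.2294, -0.3806, 0.0013, -0.0, -0.0, -71.57] dist 444.4 rows 11.0
row [-0.8798, -0.5645, 0.0313, -0.0, -0.0, -71.57] dist 1045.8 rows 26.0
```

drive_tool(
  increments="-0.2294 -0.3806 0 0 0 -71.57 1;-0.2294 -0.3806 0 0 0 -71.57 1;-0.2294 -0.3806 0 0 0 -71.57 1;-0.2294 -0.3806 0 0 0 -71.57 1;-0.2294 -0.3806 0 0 0 -71.57 1;-0.2294 -0.3806 0 0 0 -71.57 1;-0.2294 -0.3806 0 0 0 -71.57 1;-0.2294 -0.3806 0 0 0 -71.57 1",
)

```text
time_s: 3.02
position: [391.2, -425.5, 231.7]
tcp_rot: [[0.942, -0.334, 0.0], [-0.334, -0.942, -0.001], [0.001, 0.001, -1.0]]
ft_force: [0.3, -0.9, -0.4]
opening: 0.0
```

```bash
python3 go.py -5.6 530 0 230 505 325 230
```

```text
t 3.02 pos [ 391.2 -425.5  231.7] yaw -19.54 F [ 0.3 -0.9 -0.4] open 0.0
row [-0.0115, -0.4475, 0.0014, 0.04, -0.03, -13.94] dist 447.6 rows 11.0
row [-0.1438, -0.7454, 0.0011, 0.04, -0.03, -13.94] dist 759.1 rows 19.0
```

drive_tool(
  increments="-0.0115 -0.4475 0 0 0 -14 1;-0.0115 -0.4475 0 0 0 -14 1;-0.0115 -0.4475 0 0 0 -14 1;-0.0115 -0.4475 0 0 0 -14 1;-0.0115 -0.4475 0 0 0 -14 1;-0.0115 -0.4475 0 0 0 -14 1;-0.0115 -0.4475 0 0 0 -14 1;-0.0115 -0.4475 0 0 0 -14 1",
)

```text
time_s: 3.68
position: [495.6, -109.0, 231.8]
tcp_rot: [[0.995, -0.103, 0.001], [-0.103, -0.995, -0.001], [0.001, 0.001, -1.0]]
ft_force: [1.5, -0.5, -0.5]
opening: -0.2
```

```bash
python3 go.py -5.6 505 325 230 
```

```text
t 3.68 pos [ 495.6 -109.   231.8] yaw -5.91 F [ 1.5 -0.5 -0.5] open -0.2
row [-0.0353, -0.4326, 0.0014, 0.04, -0.06, -0.31] dist 434.1 rows 11.0
```

drive_tool(
  increments="-0.0353 -0.4326 0 0 0 0 1;-0.0353 -0.4326 0 0 0 0 1;-0.0353 -0.4326 0 0 0 0 1;-0.0353 -0.4326 0 0 0 0 1;-0.0353 -0.4326 0 0 0 0 1;-0.0353 -0.4326 0 0 0 0 1;-0.0353 -0.4326 0 0 0 0 1;-0.0353 -0.4326 0 0 0 0 1",
)

```text
time_s: 4.35
position: [502.3, 224.2, 231.6]
tcp_rot: [[0.995, -0.103, 0.001], [-0.103, -0.995, -0.0], [0.001, 0.0, -1.0]]
ft_force: [1.4, 0.1, 0.5]
opening: -0.3
```

```bash
python3 go.py -5.6 505 327 180 505 327 127 
```

```text
t 4.35 pos [502.3 224.2 231.6] yaw -5.91 F [1.4 0.1 0.5] open -0.3
row [-0.0079, -0.1025, 0.0516, 0.01, -0.05, -0.31] dist 115.0 rows 3.0
row [-0.008, -0.1025, 0.1046, 0.01, -0.05, -0.31] dist 146.7 rows 4.0
```

drive_tool(
  increments="-0.006 -0.1 0.03 0 0 0 1;-0.008 -0.102 0.05 0 0 0 1;-0.008 -0.1025 0.05 0 0 0 1;-0.008 -0.1025 0.1 0 0 0.3 1;-0.008 -0.1025 0.1 0 0 0.3 1;-0.008 -0.1025 0.1 0 0 0.3 1",
)

```text
time_s: 4.85
position: [503.3, 323.5, 128.1]
tcp_rot: [[0.994, -0.107, -0.006], [-0.107, -0.994, -0.004], [-0.005, 0.005, -1.0]]
ft_force: [0.5, -0.7, 0.8]
opening: -0.2
```

```bash
python3 go.py -5.6 530 323 128; python3 - <<'E'
from h import *
from station import *
f=cams.grab_frame("side"); cv2.imwrite("pics/l1.png",crop(f["image"],150,60,160,150,4))
E
```

```text
t 4.85 pos [503.3 323.5 128.1] yaw -6.16 F [ 0.5 -0.7  0.8] open -0.2
row [0.0266, -0.0024, -0.0, 0.29, 0.3, -0.56] dist 26.7 rows 1.0
```

View pics/l1.png

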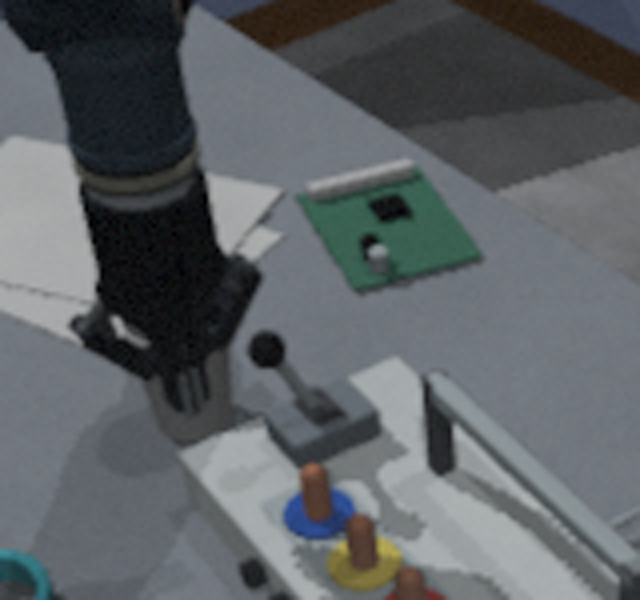

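drive_tool(
  increments="0.02 0.002 -0.009 0 0 0.4 1;0.04 0.002 -0.009 0 0 0.4 1;0.06 0.002 -0.009 0 0 0.4 1;0.08 0.002 -0.009 0 0 0.4 1;0.09 0.002 -0.009 0 0 0.4 1;0.095 0.002 -0.009 0 0 0.4 1;0.095 0.002 -0.009 0 0 0.4 1",
)

```text
time_s: 5.48
position: [601.6, 311.7, 142.7]
tcp_rot: [[0.993, -0.118, 0.004], [-0.118, -0.993, 0.001], [0.004, -0.002, -1.0]]
ft_force: [0.3, -0.4, -0.4]
opening: 0.2
```

```bash
python3 go.py -5.6 620 314 138; python3 - <<'E'
from h import *
from station import *
f=cams.grab_frame("side"); cv2.imwrite("pics/l2.png",crop(f["image"],150,60,160,150,4))
E
```

```text
t 5.48 pos [601.6 311.7 142.7] yaw -6.8 F [ 0.3 -0.4 -0.4] open 0.2
row [0.018, -0.0044, 0.0048, -0.09, -0.21, -1.2] dist 19.1 rows 1.0
```

View pics/l2.png

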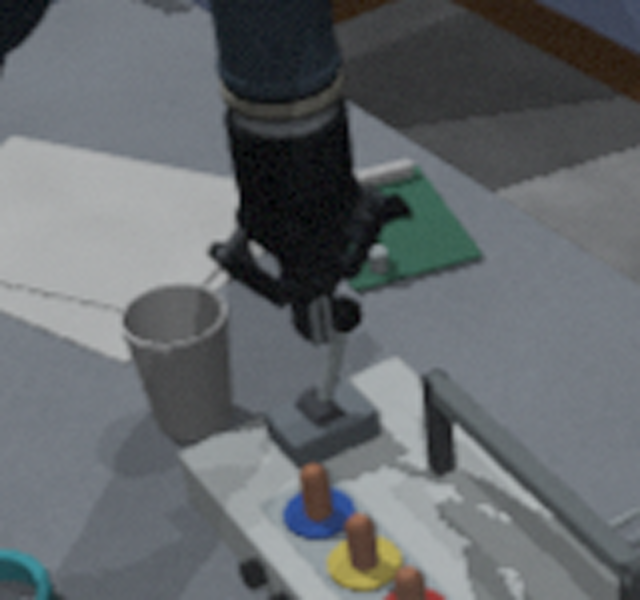

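drive_tool(
  increments="0.008 -0.005 0.004 0 0 -1 1;0.015 -0.005 0.008 0 0 -1 1;0.02 -0.005 0.008 0 0 -1 1;0.02 -0.005 0.008 0 0 -1 1",
)

```text
time_s: 5.87
position: [613.4, 317.8, 131.9]
tcp_rot: [[0.995, -0.094, -0.013], [-0.094, -0.996, -0.002], [-0.013, 0.003, -1.0]]
ft_force: [-14.7, -2.5, 9.7]
opening: -0.2
```

drive_tool(
  increments="0.003 0 0 0 0 0 1;0.006 0 0 0 0 0 1;0.006 0 0 0 0 0 1",
)

```text
time_s: 6.12
position: [613.9, 317.8, 131.9]
tcp_rot: [[0.996, -0.091, -0.022], [-0.092, -0.996, -0.005], [-0.022, 0.007, -1.0]]
ft_force: [-25.4, -5.1, 16.9]
opening: -0.0
```

drive_tool(
  increments="0.003 0 0 0 0 0 1;0.005 0 0 0 0 0 1;0.005 0 0 0 0 0 1",
)

```text
time_s: 6.37
position: [614.2, 317.8, 131.9]
tcp_rot: [[0.996, -0.089, -0.031], [-0.09, -0.996, -0.007], [-0.03, 0.01, -1.0]]
ft_force: [-35.9, -5.3, 22.8]
opening: 0.1
```

drive_tool(
  increments="-0.03 0 0 0 0 0 1;-0.06 0 0 0 0 0 1;-0.06 0 -0.05 0 0 0 1;-0.06 0 -0.09 0 0 0 1;-0.06 0 -0.09 0 0 0 -1;-0.06 0 -0.09 0 0 0 -1",
)

```text
time_s: 6.87
position: [572.4, 322.4, 226.0]
tcp_rot: [[0.995, -0.097, 0.006], [-0.097, -0.995, 0.004], [0.006, -0.004, -1.0]]
ft_force: [0.2, 0.6, -0.8]
opening: 23.4
```

```bash
python3 go.py -5.6 500 0 220; python3 - <<'E'
from h import *
from station import *
f=cams.grab_frame("side"); cv2.imwrite("pics/l3.png",crop(f["image"],150,60,160,150,4))
E
```

```text
t 6.87 pos [572.4 322.4 226. ] yaw -5.54 F [ 0.2  0.6 -0.8] open 23.4
row [-0.0409, 0.3279, 0.0043, -0.25, -0.33, 0.06] dist 330.4 rows 8.0
```

View pics/l3.png

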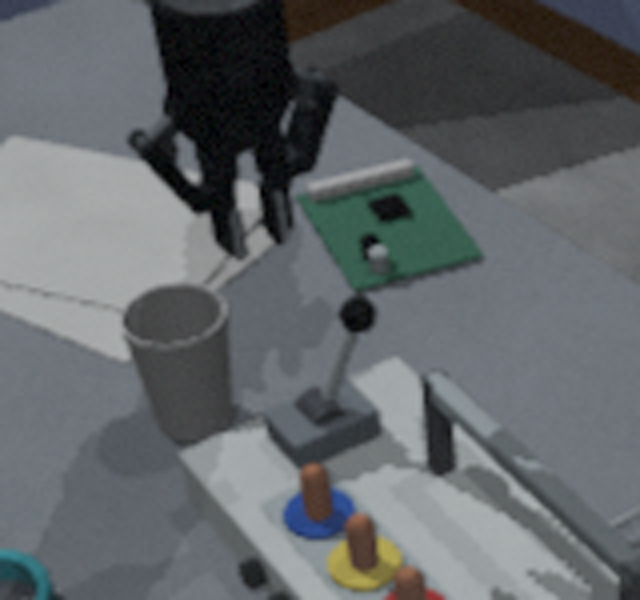

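drive_tool(
  increments="-0.041 0.328 0 0 0 0 -0.4;-0.041 0.328 0 0 0 0 -0.4;-0.041 0.328 0 0 0 0 -0.4;-0.041 0.328 0 0 0 0 -0.4;-0.041 0.328 0 0 0 0 -0.4;-0.041 0.328 0 0 0 0 -0.4;-0.041 0.328 0 0 0 0 -0.4;-0.041 0.328 0 0 0 0 -0.4",
)

```text
time_s: 7.58
position: [496.6, -4.8, 220.6]
tcp_rot: [[0.995, -0.098, -0.003], [-0.098, -0.995, -0.0], [-0.003, 0.0, -1.0]]
ft_force: [1.3, -0.2, -0.3]
opening: 59.4
```

```bash
python3 go.py -5.6 431 -327 120 431 -327 20
```

```text
t 7.58 pos [496.6  -4.8 220.6] yaw -5.63 F [ 1.3 -0.2 -0.3] open 59.4
row [-0.0333, 0.3271, 0.1009, 0.02, 0.17, -0.03] dist 343.9 rows 9.0
row [-0.033, 0.327, 0.2009, 0.02, 0.17, -0.03] dist 385.2 rows 10.0
```

drive_tool(
  increments="-0.0333 0.327 0.08 0 0 0 -0.4;-0.0333 0.327 0.08 0 0 0 -0.4;-0.0333 0.327 0.08 0 0 0 -0.4;-0.0333 0.327 0.08 0 0 0 -0.4;-0.0333 0.327 0.08 0 0 0 -0.4;-0.0333 0.327 0.08 0 0 0 -0.4;-0.0333 0.327 0.08 0 0 0 -0.4;-0.0333 0.327 0.08 0 0 0 -0.4",
)

```text
time_s: 8.25
position: [432.5, -321.1, 141.3]
tcp_rot: [[0.995, -0.097, -0.002], [-0.097, -0.995, 0.002], [-0.002, -0.001, -1.0]]
ft_force: [1.3, 0.3, 0.6]
opening: 59.6
```

drive_tool(
  increments="0 0 0 0 0 0 -0.4;0 0 0 0 0 0 -0.4",
)

```text
time_s: 8.42
position: [431.7, -321.8, 140.8]
tcp_rot: [[0.995, -0.103, -0.004], [-0.103, -0.995, 0.003], [-0.004, -0.002, -1.0]]
ft_force: [-0.6, 0.6, 0.0]
opening: 59.6
```

```bash
python3 go.py -5.6 431 -327 80 431 -327 20
```

```text
t 8.42 pos [ 431.7 -321.8  140.8] yaw -5.93 F [-0.6  0.6  0. ] open 59.6
row [0.0001, 0.0054, 0.0608, -0.13, 0.23, -0.33] dist 61.1 rows 2.0
row [0.0003, 0.0056, 0.1208, -0.13, 0.23, -0.33] dist 120.9 rows 3.0
```

drive_tool(
  increments="0 0.0055 0.02 0 0 0 -0.4;0 0.0055 0.04 0 0 0 -0.4;0 0.0055 0.06 0 0 0 -0.4;0 0.0055 0.06 0 0 0 -0.4;0 0.0055 0.06 0 0 0 -0.4",
)

```text
time_s: 8.83
position: [433.4, -323.0, 82.5]
tcp_rot: [[0.995, -0.095, -0.002], [-0.095, -0.995, 0.003], [-0.002, -0.002, -1.0]]
ft_force: [0.2, -0.5, 0.1]
opening: 59.8
```

```bash
python3 go.py -5.6 431 -327 20;  python3 - <<'E'
from h import *
from station import *
f=cams.grab_frame("side"); cv2.imwrite("pics/g1.png",crop(f["image"],290,250,140,150,4))
E
```

```text
t 8.83 pos [ 433.4 -323.    82.5] yaw -5.44 F [ 0.2 -0.5  0.1] open 59.8
row [-0.0019, 0.0044, 0.0625, -0.13, 0.14, 0.16] dist 62.7 rows 2.0
```

View pics/g1.png

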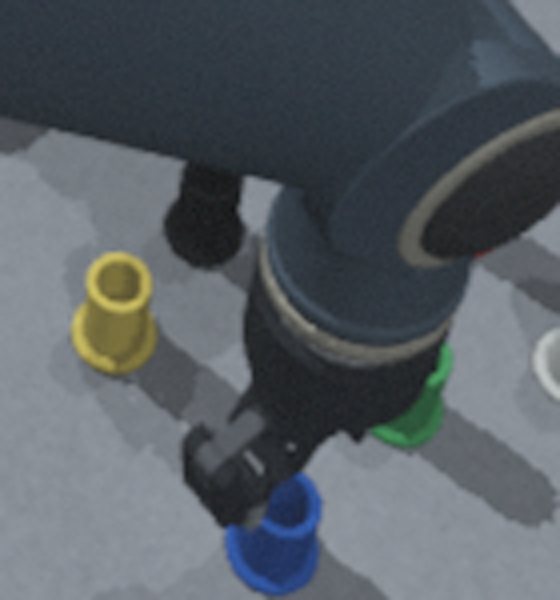

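drive_tool(
  increments="0 0 0 0 0 0 -0.4;0 0 0 0 0 0 -0.4;0 0 0 0 0 0 -0.4",
)

```text
time_s: 9.13
position: [434.3, -325.1, 84.6]
tcp_rot: [[0.995, -0.097, 0.002], [-0.097, -0.995, -0.001], [0.002, 0.001, -1.0]]
ft_force: [-0.2, -1.0, -0.1]
opening: 60.0
```

drive_tool(
  increments="0 0 0 0 0 0 -0.4",
)

```text
time_s: 9.22
position: [434.0, -325.2, 84.3]
tcp_rot: [[0.995, -0.097, 0.001], [-0.097, -0.995, -0.001], [0.001, 0.001, -1.0]]
ft_force: [-0.8, 0.1, 0.1]
opening: 59.8
```

drive_tool(
  increments="0 0 0 0 0 0 -0.4",
)

```text
time_s: 9.3
position: [433.8, -325.1, 84.0]
tcp_rot: [[0.995, -0.097, 0.001], [-0.097, -0.995, -0.001], [0.001, 0.001, -1.0]]
ft_force: [0.2, -0.3, 0.2]
opening: 59.7
```

drive_tool(
  increments="-0.0025 0.002 0.03 0 0 0 -0.4;-0.0025 0.002 0.05 0 0 0 -0.4;-0.0025 0.002 0.063 0 0 0 -0.4;-0.0025 0.002 0.063 0 0 0 -0.4;-0.0025 0.002 0.063 0 0 0 -0.4;-0.0025 0.002 0.063 0 0 0 -0.4",
  squeeze=20,
)

```text
time_s: 9.8
position: [431.7, -327.0, 21.4]
tcp_rot: [[0.995, -0.097, 0.001], [-0.097, -0.995, -0.001], [0.001, 0.001, -1.0]]
ft_force: [0.0, -0.6, -0.2]
opening: 59.6
```

drive_tool(
  increments="0 0 0 0 0 0 1;0 0 0 0 0 0 1;0 0 0 0 0 0 1;0 0 0 0 0 0 1;0 0 0 0 0 0 1;0 0 0 0 0 0 1",
)

```text
time_s: 10.3
position: [431.5, -327.1, 21.6]
tcp_rot: [[0.995, -0.097, 0.001], [-0.097, -0.995, -0.001], [0.001, 0.001, -1.0]]
ft_force: [-1.3, 0.5, 6.4]
opening: 34.4
```

drive_tool(
  increments="0 0 0 0 0 0 1;0 0 0 0 0 0 1",
)

```text
time_s: 10.47
position: [431.4, -327.1, 21.6]
tcp_rot: [[0.995, -0.097, 0.001], [-0.097, -0.995, -0.001], [0.001, 0.001, -1.0]]
ft_force: [-1.1, 0.9, 5.9]
opening: 34.3
```

drive_tool(
  increments="0 0 0 0 0 0 -0.4;0 0 0 0 0 0 -0.4;0 0 0 0 0 0 -0.4;0 0 0 0 0 0 -0.4;0 0 0 0 0 30 -0.4;0 0 0 0 0 30 -0.4;0 0 0 0 0 30 -0.4;0 0 0 0 0 30 -0.4",
)

```text
time_s: 11.13
position: [430.8, -326.6, 20.3]
tcp_rot: [[0.823, -0.568, -0.0], [-0.568, -0.823, 0.0], [-0.0, -0.0, -1.0]]
ft_force: [0.5, 0.1, -0.1]
opening: 59.4
```

drive_tool(
  increments="0 0 0 0 0 60 -0.4;0 0 0 0 0 60 -0.4;0 0 0 0 0 60 -0.4;0 0 0 0 0 60 -0.4;0 0 0 0 0 60 -0.4;0 0 0 0 0 60 -0.4;0 0 0 0 0 60 -0.4;0 0 0 0 0 60 -0.4",
)

```text
time_s: 11.8
position: [430.9, -326.5, 20.4]
tcp_rot: [[-0.033, -0.999, -0.0], [-0.999, 0.033, 0.0], [-0.0, 0.0, -1.0]]
ft_force: [-0.7, 0.6, 0.1]
opening: 59.7
```

drive_tool(
  increments="0 0 0 0 0 7 -0.4;0 0 0 0 0 7 -0.4;0 0 0 0 0 7 -0.4;0 0 0 0 0 7 -0.4;0 0 0 0 0 7 -0.4",
)

```text
time_s: 12.22
position: [430.9, -326.6, 20.4]
tcp_rot: [[-0.147, -0.989, 0.0], [-0.989, 0.147, 0.0], [-0.0, -0.0, -1.0]]
ft_force: [0.6, -0.3, -0.2]
opening: 59.4
```

```bash
python3 go.py -95.6 431.4 -327.1 21.6
```

```text
t 12.22 pos [ 430.9 -326.6   20.4] yaw -98.43 F [ 0.6 -0.3 -0.2] open 59.4
row [0.0004, -0.0006, -0.0012, -0.0, 0.01, -2.83] dist 1.3 rows 1.0
```

drive_tool(
  increments="0 0 0 0 0 -2.8 1;0 0 0 0 0 -2.8 1;0 0 0 0 0 -2.8 1;0 0 0 0 0 -2.8 1;0 0 0 0 0 -2.8 1;0 0 0 0 0 -2.8 1",
)

```text
time_s: 12.72
position: [430.9, -326.7, 20.6]
tcp_rot: [[-0.1, -0.995, 0.0], [-0.995, 0.1, -0.0], [0.0, -0.0, -1.0]]
ft_force: [-0.7, 0.0, 1.6]
opening: 34.5
```

drive_tool(
  increments="0 0 0 0 0 0 -0.4;0 0 0 0 0 0 -0.4;0 0 0 0 0 0 -0.4;0 0 0 0 0 0 -0.4;0 0 -0.04 0 0 0 -0.4;0 0 -0.08 0 0 0 -0.4;0 0 -0.12 0 0 0 -0.4;0 0 -0.16 0 0 0 -0.4",
)

```text
time_s: 13.38
position: [430.5, -326.4, 182.1]
tcp_rot: [[-0.1, -0.995, -0.001], [-0.995, 0.1, 0.0], [-0.0, 0.001, -1.0]]
ft_force: [0.7, -0.4, 0.4]
opening: 59.9
```

```bash
python3 go.py -5.6 300 -420 200
```

```text
t 13.38 pos [ 430.5 -326.4  182.1] yaw -95.73 F [ 0.7 -0.4  0.4] open 59.9
row [0.1061, 0.1205, -0.0179, 0.02, 0.04, -90.13] dist 161.6 rows 13.0
```

drive_tool(
  increments="0.14 0.12 0 0 0 -90 -0.4;0.14 0.12 0 0 0 -90 -0.4;0.14 0.12 0 0 0 -90 -0.4;0.14 0.12 0 0 0 -90 -0.4;0.14 0.12 0 0 0 -90 -0.4;0.14 0.12 0 0 0 -90 -0.4;0.14 0.12 0 0 0 -90 -0.4;0.14 0.12 0 0 0 -90 -0.4",
)

```text
time_s: 14.05
position: [296.6, -454.5, 180.3]
tcp_rot: [[0.758, -0.652, -0.0], [-0.652, -0.758, 0.0], [-0.0, 0.0, -1.0]]
ft_force: [1.2, -0.6, 0.5]
opening: 59.8
```

```bash
cat > ms.py <<'E'
from h import *
from station import *
import sys
fs={n:cams.grab_frame(n) for n in("side","top")}
for n,f in fs.items(): cv2.imwrite(f"pics/ms_{n}_{f['shot']}.png",f["image"])
G=dict(red=(645.6,-278.7),blue=(431,-327),green=(534,-322),yellow=(451,-196.5),black=(533,-186))
for c in (sys.argv[1:] or G):
    for n,f in fs.items():
        r=sleeve(f,c,G[c])
        print(c,n,None if r is None else (r[0].round(1),round(r[1],2)))
print(f["shot"])
E
python3 ms.py
```

```text
red side (array([ 649.6, -277.1]), 0.85)
red top (array([ 644.3, -278.3]), 0.96)
blue side (array([ 417. , -352.5]), 0.0)
blue top (array([ 430.9, -326.9]), 1.0)
green side None
green top (array([ 533. , -321.9]), 0.96)
yellow side None
yellow top (array([ 450.3, -196.3]), 1.01)
black side None
black top (array([ 532.2, -185.6]), 0.93)
23
```

```bash
python3 go.py -5.6 431.2 -326.8 120 431.2 -326.8 21
```

```text
t 14.15 pos [ 297.2 -454.   180.4] yaw -40.98 F [-0.3  0.  -0.2] open 59.4
row [0.0177, -0.1839, 0.0604, -0.02, 0.0, -35.38] dist 194.4 rows 5.0
row [0.0177, -0.1839, 0.1594, -0.02, 0.0, -35.38] dist 244.0 rows 6.0
```

drive_tool(
  increments="0.0177 -0.184 0.06 0 0 -35.4 -0.4;0.0177 -0.184 0.06 0 0 -35.4 -0.4;0.0177 -0.184 0.06 0 0 -35.4 -0.4;0.0177 -0.184 0.06 0 0 -35.4 -0.4;0.0177 -0.184 0.06 0 0 -35.4 -0.4;0.0177 -0.184 0.06 0 0 -35.4 -0.4;0.0177 -0.184 0.06 0 0 -35.4 -0.4;0.0177 -0.184 0.06 0 0 -35.4 -0.4",
)

```text
time_s: 14.82
position: [430.9, -327.2, 120.4]
tcp_rot: [[0.995, -0.1, -0.001], [-0.1, -0.995, -0.001], [-0.001, 0.001, -1.0]]
ft_force: [-0.2, -0.4, -0.2]
opening: 59.9
```

drive_tool(
  increments="0 0 0 0 0 0 -0.4;0 0 0 0 0 0 -0.4;0 0 0 0 0 0 -0.4",
)

```text
time_s: 15.07
position: [430.8, -327.8, 120.9]
tcp_rot: [[0.995, -0.099, 0.0], [-0.099, -0.995, -0.001], [0.0, 0.001, -1.0]]
ft_force: [0.3, 0.4, -0.7]
opening: 59.6
```

```bash
python3 go.py -5.6 431.2 -326.8 120 431.2 -326.8 21
```

```text
t 15.07 pos [ 430.8 -327.8  120.9] yaw -5.7 F [ 0.3  0.4 -0.7] open 59.6
row [0.0003, -0.001, 0.0009, 0.05, -0.02, -0.1] dist 1.4 rows 1.0
row [0.0003, -0.0011, 0.0999, 0.05, -0.02, -0.1] dist 99.9 rows 3.0
```

drive_tool(
  increments="0 -0.001 0.03 0 0 0 -0.4;0 -0.001 0.06 0 0 0 -0.4;0 -0.001 0.09 0 0 0 -0.4;0 -0.001 0.098 0 0 0 -0.4;0 -0.001 0.098 0 0 0 -0.4;0 -0.001 0.098 0 0 0 -0.4",
  squeeze=40,
)

```text
time_s: 15.57
position: [431.8, -326.1, 23.1]
tcp_rot: [[0.995, -0.097, 0.001], [-0.097, -0.995, -0.0], [0.001, 0.0, -1.0]]
ft_force: [0.3, -0.6, 1.5]
opening: 59.8
```

drive_tool(
  increments="0 0 0 0 0 0 1;0 0 0 0 0 0 1;0 0 0 0 0 0 1;0 0 0 0 0 0 1;0 0 0 0 0 0 1",
)

```text
time_s: 15.98
position: [432.6, -326.5, 24.5]
tcp_rot: [[0.995, -0.097, 0.003], [-0.097, -0.995, -0.002], [0.003, 0.002, -1.0]]
ft_force: [-0.9, 0.2, 7.0]
opening: 33.6
```

drive_tool(
  increments="0 0 -0.04 0 0 0 1;0 0 -0.08 0 0 0 1;0 0 -0.12 0 0 0 1;0 0 -0.16 0 0 0 1;0 0 -0.18 0 0 0 1;0 0 -0.18 0 0 0 1;0 0 -0.18 0 0 0 1",
)

```text
time_s: 16.57
position: [432.0, -326.0, 204.3]
tcp_rot: [[0.995, -0.097, 0.003], [-0.097, -0.995, -0.003], [0.003, 0.002, -1.0]]
ft_force: [-0.6, 0.5, -1.0]
opening: 33.8
```

```bash
python3 go.py -5.6 500 0 200 548.7 254.2 170
```

```text
t 16.57 pos [ 432.  -326.   204.3] yaw -5.54 F [-0.6  0.5 -1. ] open 33.8
row [0.0362, -0.331, 0.0036, 0.13, -0.18, 0.06] dist 333.0 rows 8.0
row [0.0601, -0.5888, 0.0331, 0.13, -0.18, 0.06] dist 592.8 rows 15.0
```

drive_tool(
  increments="0.036 -0.331 0 0 0 0 1;0.036 -0.331 0 0 0 0 1;0.036 -0.331 0 0 0 0 1;0.036 -0.331 0 0 0 0 1;0.036 -0.331 0 0 0 0 1;0.036 -0.331 0 0 0 0 1;0.036 -0.331 0 0 0 0 1;0.036 -0.331 0 0 0 0 1",
)

```text
time_s: 17.23
position: [497.9, 2.2, 200.8]
tcp_rot: [[0.995, -0.096, -0.003], [-0.096, -0.995, -0.0], [-0.003, 0.0, -1.0]]
ft_force: [0.7, -0.3, -0.4]
opening: 33.8
```

drive_tool(
  increments="0.024 -0.257 0.01 0 0 0 1;0.024 -0.257 0.02 0 0 0 1;0.024 -0.257 0.03 0 0 0 1;0.024 -0.257 0.03 0 0 0 1;0.024 -0.257 0.03 0 0 0 1;0.024 -0.257 0.03 0 0 0 1;0.024 -0.257 0.03 0 0 0 1;0.024 -0.257 0.03 0 0 0 1",
)

```text
time_s: 17.9
position: [545.6, 258.3, 169.9]
tcp_rot: [[0.996, -0.089, -0.005], [-0.089, -0.996, 0.001], [-0.005, -0.001, -1.0]]
ft_force: [-0.5, -0.4, -0.2]
opening: 33.7
```

drive_tool(
  increments="0 0 0 0 0 0 1;0 0 0 0 0 0 1;0 0 0 0 0 0 1;0 0 0 0 0 0 1",
)

```text
time_s: 18.23
position: [548.2, 251.9, 172.4]
tcp_rot: [[0.995, -0.099, 0.0], [-0.099, -0.995, -0.001], [0.0, 0.001, -1.0]]
ft_force: [-0.8, 0.3, -0.4]
opening: 34.0
```

```bash
python3 go.py -5.6 548.7 254.5 130
```

```text
t 18.23 pos [548.2 251.9 172.4] yaw -5.68 F [-0.8  0.3 -0.4] open 34.0
row [0.0002, -0.0027, 0.0424, 0.06, -0.01, -0.08] dist 42.5 rows 2.0
```

drive_tool(
  increments="0.0002 -0.0027 0.02 0 0 0 1;0.0002 -0.0027 0.04 0 0 0 1;0.0002 -0.0027 0.048 0 0 0 1;0.0002 -0.0027 0.048 0 0 0 1;0.0002 -0.0027 0.048 0 0 0 1;0.0002 -0.0027 0.048 0 0 0 1",
)

```text
time_s: 18.73
position: [549.1, 256.7, 125.6]
tcp_rot: [[0.995, -0.097, 0.002], [-0.097, -0.995, 0.001], [0.002, -0.001, -1.0]]
ft_force: [0.1, -0.2, -0.3]
opening: 34.1
```

```bash
python3 go.py -5.6 548.7 254.5 130;python3 - <<'E'
from h import *
from station import *
f=cams.grab_frame("side"); cv2.imwrite("pics/p1.png",crop(f["image"],180,100,130,120,5))
E
```

```text
t 18.73 pos [549.1 256.7 125.6] yaw -5.56 F [ 0.1 -0.2 -0.3] open 34.1
row [-0.0002, 0.0022, -0.0044, -0.05, -0.1, 0.04] dist 4.9 rows 1.0
```

View pics/p1.png

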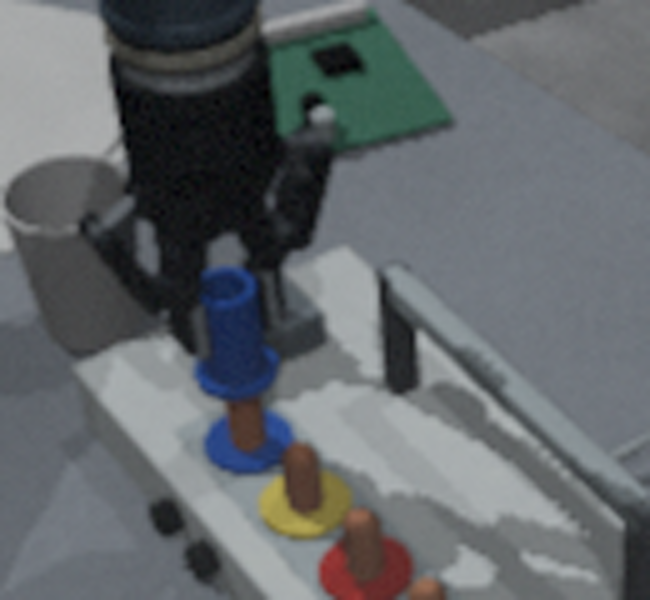

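drive_tool(
  increments="0 0.002 0 0 0 0 1;0 0.002 0 0 0 0 1;0 0.002 0 0 0 0 1;0 0.002 0 0 0 0 1;0 0.002 0 0 0 0 1;0 0.002 0 0 0 0 1",
)

```text
time_s: 19.28
position: [548.2, 254.6, 124.5]
tcp_rot: [[0.995, -0.096, 0.0], [-0.096, -0.995, -0.0], [0.0, 0.0, -1.0]]
ft_force: [-0.1, -0.3, -0.1]
opening: 33.7
```

drive_tool(
  increments="0 0 0 0 0 0 1;0 0 0 0 0 0 1",
)

```text
time_s: 19.45
position: [548.1, 254.6, 124.4]
tcp_rot: [[0.995, -0.096, -0.0], [-0.096, -0.995, -0.0], [-0.0, 0.0, -1.0]]
ft_force: [-0.0, 0.1, -0.1]
opening: 34.0
```

drive_tool(
  increments="0.0005 0 0.004 0 0 0 1;0.0005 0 0.008 0 0 0 1;0.0005 0 0.012 0 0 0 1;0.0005 0 0.015 0 0 0 1;0.0005 0 0.015 0 0 0 1",
)

```text
time_s: 19.87
position: [548.1, 254.2, 108.3]
tcp_rot: [[0.995, -0.096, -0.002], [-0.096, -0.995, -0.001], [-0.002, 0.001, -1.0]]
ft_force: [-0.1, -0.3, -1.6]
opening: 33.8
```

drive_tool(
  increments="0 0 0.008 0 0 0 1;0 0 0.016 0 0 0 1;0 0 0.022 0 0 0 1;0 0 0.026 0 0 0 1;0 0 0.026 0 0 0 1;0 0 0.026 0 0 0 1",
)

```text
time_s: 20.37
position: [548.5, 254.5, 83.1]
tcp_rot: [[0.995, -0.096, -0.001], [-0.096, -0.995, -0.0], [-0.001, 0.0, -1.0]]
ft_force: [-1.1, -0.8, -1.4]
opening: 33.7
```

drive_tool(
  increments="0 0 0.003 0 0 0 1;0 0 0.005 0 0 0 1;0 0 0.005 0 0 0 1;0 0 0.005 0 0 0 1",
)

```text
time_s: 20.7
position: [548.8, 254.6, 78.6]
tcp_rot: [[0.995, -0.096, 0.0], [-0.096, -0.995, 0.0], [0.0, -0.0, -1.0]]
ft_force: [-0.6, -0.4, -0.4]
opening: 33.7
```

drive_tool(
  increments="0 0 0.002 0 0 0 1;0 0 0.003 0 0 0 1;0 0 0.003 0 0 0 1;0 0 0.003 0 0 0 1",
)

```text
time_s: 21.03
position: [548.9, 254.8, 78.4]
tcp_rot: [[0.995, -0.096, 0.001], [-0.096, -0.995, -0.001], [0.001, 0.001, -1.0]]
ft_force: [-5.5, -3.1, 17.5]
opening: 33.9
```

drive_tool(
  increments="0 0 0 0 0 0 -0.4;0 0 0 0 0 0 -0.4;0 0 0 0 0 0 -0.4;0 0 0 0 0 0 -0.4;0 0 -0.04 0 0 0 -0.4;0 0 -0.08 0 0 0 -0.4;0 0 -0.12 0 0 0 -0.4;0 0 -0.14 0 0 0 -0.4",
)

```text
time_s: 21.7
position: [550.2, 256.0, 220.2]
tcp_rot: [[0.995, -0.096, 0.006], [-0.096, -0.995, 0.003], [0.005, -0.004, -1.0]]
ft_force: [0.3, 0.2, 0.4]
opening: 59.7
```

```bash
python3 go.py -5.6 500 20 200 451 -196.3 120; python3 ms.py yellow black green red
```

```text
t 21.7 pos [550.2 256.  220.2] yaw -5.52 F [0.3 0.2 0.4] open 59.7
row [-0.0274, 0.2398, 0.0192, -0.21, -0.31, 0.08] dist 242.1 rows 6.0
row [-0.0558, 0.4601, 0.0982, -0.21, -0.31, 0.08] dist 473.7 rows 12.0
yellow side (array([ 452.7, -196.7]), 0.92)
yellow top (array([ 450.2, -196.3]), 1.0)
black side (array([ 533.9, -186.6]), 0.89)
black top (array([ 532.2, -185.6]), 0.93)
green side (array([ 535.8, -322.9]), 0.92)
green top (array([ 533. , -321.9]), 0.96)
red side (array([ 646.3, -279.7]), 0.9)
red top (array([ 644.6, -278.4]), 0.96)
26
```

```bash
python3 - <<'E'
from h import *
import glob
print(sorted(glob.glob("pics/ms_*")))
im=cv2.imread("pics/ms_side_25.png"); cv2.imwrite("pics/p2.png",crop(im,180,100,130,120,5))
E
```

```text
['pics/ms_side_22.png', 'pics/ms_side_25.png', 'pics/ms_top_23.png', 'pics/ms_top_26.png']
```

View pics/p2.png

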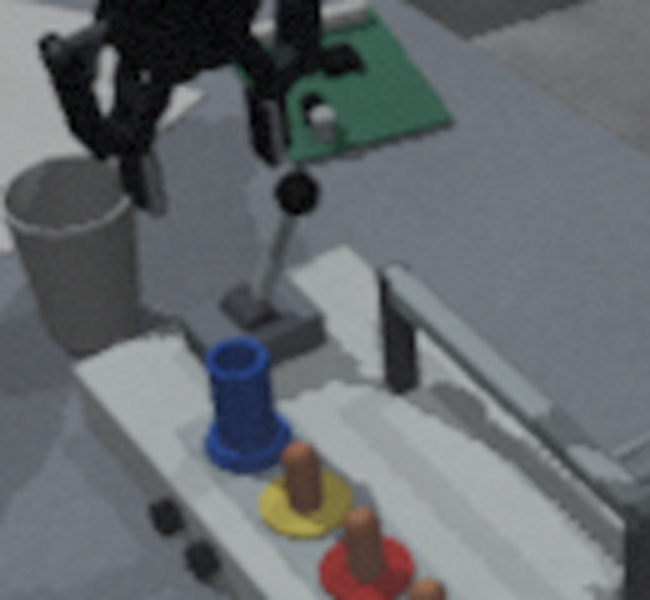

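drive_tool(
  increments="-0.02 0.16 0.01 0 0 0 -0.4;-0.0274 0.2398 0.02 0 0 0 -0.4;-0.0274 0.2398 0.02 0 0 0 -0.4;-0.0274 0.2398 0.02 0 0 0 -0.4;-0.0274 0.2398 0.02 0 0 0 -0.4;-0.035 0.3 0.02 0 0 0 -0.4;-0.035 0.3 0.02 0 0 0 -0.4;-0.035 0.3 0.02 0 0 0 -0.4",
)

```text
time_s: 22.47
position: [481.9, -48.2, 193.4]
tcp_rot: [[0.994, -0.106, -0.005], [-0.106, -0.994, -0.003], [-0.005, 0.004, -1.0]]
ft_force: [-0.1, -0.6, -0.3]
opening: 59.8
```

```bash
python3 go.py -5.6 450.6 -196.3 120
```

```text
t 22.47 pos [481.9 -48.2 193.4] yaw -6.07 F [-0.1 -0.6 -0.3] open 59.8
row [-0.0151, 0.1503, 0.0741, 0.22, 0.27, -0.47] dist 168.2 rows 5.0
```

drive_tool(
  increments="-0.0155 0.1503 0.07 0 0 0 -0.4;-0.0155 0.1503 0.07 0 0 0 -0.4;-0.0155 0.1503 0.07 0 0 0 -0.4;-0.0155 0.1503 0.07 0 0 0 -0.4;-0.0155 0.1503 0.07 0 0 0 -0.4;-0.0155 0.1503 0.07 0 0 0 -0.4;-0.0155 0.1503 0.07 0 0 0 -0.4;-0.0155 0.1503 0.07 0 0 0 -0.4",
)

```text
time_s: 23.13
position: [455.5, -187.2, 125.5]
tcp_rot: [[0.996, -0.094, 0.0], [-0.094, -0.996, 0.001], [0.0, -0.001, -1.0]]
ft_force: [-0.1, -0.7, 0.3]
opening: 59.8
```

drive_tool(
  increments="0 0 0 0 0 0 -0.4;0 0 0 0 0 0 -0.4;0 0 0 0 0 0 -0.4",
)

```text
time_s: 23.38
position: [455.5, -188.0, 125.9]
tcp_rot: [[0.996, -0.094, 0.001], [-0.094, -0.996, -0.0], [0.001, 0.0, -1.0]]
ft_force: [0.2, -0.7, 0.2]
opening: 59.7
```

```bash
python3 go.py -5.6 450.6 -196.3 60 450.6 -196.3 23
```

```text
t 23.38 pos [ 455.5 -188.   125.9] yaw -5.42 F [ 0.2 -0.7  0.2] open 59.7
row [-0.0041, 0.0088, 0.0659, 0.01, -0.04, 0.18] dist 66.6 rows 2.0
row [-0.0041, 0.0087, 0.1029, 0.01, -0.04, 0.18] dist 103.3 rows 3.0
```

drive_tool(
  increments="-0.0041 0.0088 0.02 0 0 0 -0.4;-0.0041 0.0088 0.04 0 0 0 -0.4;-0.0041 0.0088 0.04 0 0 0 -0.4;-0.0041 0.0088 0.07 0 0 0 -0.4;-0.0041 0.0088 0.1 0 0 0 -0.4;-0.0041 0.0088 0.102 0 0 0 -0.4;-0.0041 0.0088 0.102 0 0 0 -0.4;-0.0041 0.0088 0.102 0 0 0 -0.4",
)

```text
time_s: 24.05
position: [451.2, -197.1, 24.8]
tcp_rot: [[0.995, -0.096, 0.002], [-0.096, -0.995, -0.001], [0.002, 0.0, -1.0]]
ft_force: [0.0, -0.1, 0.8]
opening: 59.8
```

```bash
python3 go.py -5.6 450.6 -196.3 23
```

```text
t 24.05 pos [ 451.2 -197.1   24.8] yaw -5.49 F [ 0.  -0.1  0.8] open 59.8
row [-0.0007, -0.0007, 0.0018, 0.02, -0.11, 0.11] dist 2.1 rows 1.0
```

Close and lift toward the yellow post (542.9, 194.5).

drive_tool(
  increments="-0.0006 -0.0007 0.001 0 0 0 -0.4;-0.0006 -0.0007 0.001 0 0 0 1;-0.0006 -0.0007 0.001 0 0 0 1;-0.0006 -0.0007 0.001 0 0 0 1;-0.0006 -0.0007 0.001 0 0 0 1;-0.0006 -0.0007 0.001 0 0 0 1;-0.0006 -0.0007 0.001 0 0 0 1;-0.0006 -0.0007 0.001 0 0 0 1",
)

```text
time_s: 24.72
position: [450.4, -196.7, 23.8]
tcp_rot: [[0.995, -0.096, 0.002], [-0.096, -0.995, -0.001], [0.002, 0.001, -1.0]]
ft_force: [-0.3, 0.4, 6.5]
opening: 33.7
```

drive_tool(
  increments="0 0 -0.04 0 0 0 1;0 0 -0.08 0 0 0 1;0 0 -0.12 0 0 0 1;0 0 -0.16 0 0 0 1;0 0 -0.18 0 0 0 1;0 0 -0.18 0 0 0 1;0 0 -0.18 0 0 0 1",
)

```text
time_s: 25.3
position: [449.9, -196.7, 203.8]
tcp_rot: [[0.995, -0.097, 0.003], [-0.097, -0.995, -0.002], [0.003, 0.002, -1.0]]
ft_force: [0.3, 0.3, -1.5]
opening: 33.6
```

```bash
python3 go.py -5.6 480 0 200 542.9 194.6 170
```

```text
t 25.3 pos [ 449.9 -196.7  203.8] yaw -5.55 F [ 0.3  0.3 -1.5] open 33.6
row [0.0109, -0.1987, 0.0035, 0.09, -0.16, 0.05] dist 199.0 rows 5.0
row [0.0546, -0.3985, 0.0333, 0.09, -0.16, 0.05] dist 403.6 rows 10.0
```

drive_tool(
  increments="0.0545 -0.3985 0.0 0 0 0 1;0.0545 -0.3985 0.0 0 0 0 1;0.0545 -0.3985 0.0 0 0 0 1;0.0545 -0.3985 0.0 0 0 0 1;0.0545 -0.3985 0.0 0 0 0 1;0.0545 -0.3985 0.0 0 0 0 1;0.0545 -0.3985 0.0 0 0 0 1;0.0545 -0.3985 0.0 0 0 0 1",
)

```text
time_s: 25.97
position: [525.1, 129.4, 200.3]
tcp_rot: [[0.995, -0.096, -0.004], [-0.096, -0.995, -0.001], [-0.004, 0.001, -1.0]]
ft_force: [1.6, -0.6, -0.9]
opening: 33.6
```

```bash
python3 go.py -5.6 542.9 194.3 130
```

```text
t 25.97 pos [525.1 129.4 200.3] yaw -5.52 F [ 1.6 -0.6 -0.9] open 33.6
row [0.0117, -0.0665, 0.0702, 0.08, 0.21, 0.08] dist 97.4 rows 3.0
```

drive_tool(
  increments="0.006 -0.035 0.01 0 0 0 1;0.0117 -0.066 0.03 0 0 0 1;0.0117 -0.066 0.05 0 0 0 1;0.0117 -0.066 0.05 0 0 0 1;0.0117 -0.066 0.05 0 0 0 1;0.0117 -0.066 0.05 0 0 0 1;0.0117 -0.066 0.05 0 0 0 1;0.0117 -0.066 0.05 0 0 0 1",
)

```text
time_s: 26.63
position: [545.0, 191.5, 153.5]
tcp_rot: [[0.995, -0.098, 0.002], [-0.098, -0.995, -0.0], [0.002, -0.0, -1.0]]
ft_force: [1.5, 1.3, -0.3]
opening: 33.5
```

```bash
python3 go.py -5.6 542.9 194.3 125
```

```text
t 26.63 pos [545.  191.5 153.5] yaw -5.64 F [ 1.5  1.3 -0.3] open 33.5
row [-0.0024, -0.0026, 0.0285, -0.0, -0.11, -0.04] dist 28.8 rows 1.0
```

drive_tool(
  increments="-0.002 -0.0026 0.015 0 0 0 1;-0.002 -0.0026 0.028 0 0 0 1;-0.002 -0.0026 0.028 0 0 0 1;-0.002 -0.0026 0.028 0 0 0 1;-0.002 -0.0026 0.028 0 0 0 1;-0.002 -0.0026 0.028 0 0 0 1",
)

```text
time_s: 27.13
position: [543.1, 195.4, 125.1]
tcp_rot: [[0.995, -0.097, 0.001], [-0.097, -0.995, 0.0], [0.001, -0.0, -1.0]]
ft_force: [-0.0, 0.3, -0.2]
opening: 33.6
```

```bash
python3 go.py -5.6 542.9 194.3 110
```

```text
t 27.13 pos [543.1 195.4 125.1] yaw -5.55 F [-0.   0.3 -0.2] open 33.6
row [-0.0001, 0.0011, 0.0151, -0.02, -0.07, 0.05] dist 15.2 rows 1.0
```

drive_tool(
  increments="0 0.001 0.002 0 0 0 1;0 0.001 0.005 0 0 0 1;0 0.001 0.01 0 0 0 1;0 0.001 0.015 0 0 0 1;0 0.001 0.015 0 0 0 1;0 0.001 0.015 0 0 0 1",
)

```text
time_s: 27.63
position: [542.1, 194.2, 108.9]
tcp_rot: [[0.995, -0.096, -0.001], [-0.096, -0.995, -0.0], [-0.001, 0.001, -1.0]]
ft_force: [0.8, 0.2, 0.1]
opening: 33.8
```

drive_tool(
  increments="0 0 0.008 0 0 0 1;0 0 0.016 0 0 0 1;0 0 0.022 0 0 0 1;0 0 0.028 0 0 0 1;0 0 0.03 0 0 0 1;0 0 0.03 0 0 0 1;0 0 0.03 0 0 0 1",
)

```text
time_s: 28.22
position: [542.5, 194.4, 79.3]
tcp_rot: [[0.995, -0.096, -0.0], [-0.096, -0.995, -0.0], [-0.0, 0.0, -1.0]]
ft_force: [0.1, 0.5, 0.8]
opening: 33.8
```

drive_tool(
  increments="0 0 0.002 0 0 0 1;0 0 0.003 0 0 0 1;0 0 0.004 0 0 0 1;0 0 0.004 0 0 0 1",
)

```text
time_s: 28.55
position: [543.1, 194.7, 77.8]
tcp_rot: [[0.995, -0.097, 0.002], [-0.097, -0.995, -0.0], [0.002, 0.0, -1.0]]
ft_force: [-3.4, -1.6, 13.2]
opening: 33.3
```

drive_tool(
  increments="0 0 0 0 0 0 -0.4;0 0 0 0 0 0 -0.4;0 0 0 0 0 0 -0.4;0 0 0 0 0 0 -0.4;0 0 -0.04 0 0 0 -0.4;0 0 -0.08 0 0 0 -0.4;0 0 -0.12 0 0 0 -0.4;0 0 -0.14 0 0 0 -0.4",
)

```text
time_s: 29.22
position: [544.2, 195.6, 220.2]
tcp_rot: [[0.995, -0.096, 0.006], [-0.096, -0.995, 0.003], [0.006, -0.003, -1.0]]
ft_force: [0.3, 0.1, -0.5]
opening: 60.0
```

```bash
python3 ms.py black green red;  python3 go.py -5.6 532.6 -185.6 150
```

```text
black side (array([ 534.4, -186.3]), 0.93)
black top (array([ 533. , -185.2]), 0.97)
green side (array([ 535.9, -322.9]), 0.92)
green top (array([ 533. , -321.9]), 0.96)
red side (array([ 646.7, -279.5]), 0.92)
red top (array([ 644.5, -278.4]), 0.96)
28
t 29.32 pos [544.8 195.7 220. ] yaw -5.54 F [ 0.4  0.8 -0.5] open 59.9
row [0.0241, 0.381, 0.0688, -0.21, -0.46, 0.06] dist 387.9 rows 10.0
```

drive_tool(
  increments="0.0245 0.381 0.02 0 0 0 -0.4;0.0245 0.381 0.04 0 0 0 -0.4;0.0245 0.381 0.06 0 0 0 -0.4;0.0245 0.381 0.065 0 0 0 -0.4;0.0245 0.381 0.065 0 0 0 -0.4;0.0245 0.381 0.065 0 0 0 -0.4;0.0245 0.381 0.065 0 0 0 -0.4;0.0245 0.381 0.065 0 0 0 -0.4",
)

```text
time_s: 29.98
position: [530.5, -135.9, 159.3]
tcp_rot: [[0.995, -0.096, -0.002], [-0.096, -0.995, 0.0], [-0.002, -0.0, -1.0]]
ft_force: [1.3, -0.2, -0.4]
opening: 59.8
```

```bash
python3 go.py -5.6 533 -185.4 100
```

```text
t 29.98 pos [ 530.5 -135.9  159.3] yaw -5.52 F [ 1.3 -0.2 -0.4] open 59.8
row [0.0074, 0.049, 0.0593, -0.0, 0.12, 0.08] dist 77.3 rows 2.0
```

drive_tool(
  increments="0.005 0.049 0.02 0 0 0 -0.4;0.005 0.049 0.05 0 0 0 -0.4;0.005 0.049 0.055 0 0 0 -0.4;0.005 0.049 0.055 0 0 0 -0.4;0.005 0.049 0.055 0 0 0 -0.4;0.005 0.049 0.055 0 0 0 -0.4;0.005 0.049 0.055 0 0 0 -0.4;0.005 0.049 0.055 0 0 0 -0.4",
)

```text
time_s: 30.65
position: [533.2, -182.1, 107.4]
tcp_rot: [[0.996, -0.094, 0.002], [-0.094, -0.996, -0.001], [0.002, 0.0, -1.0]]
ft_force: [-0.2, 0.2, 0.6]
opening: 60.0
```

```bash
python3 go.py -5.6 533 -185.4 23
```

```text
t 30.65 pos [ 533.2 -182.1  107.4] yaw -5.41 F [-0.2  0.2  0.6] open 60.0
row [-0.0001, 0.0033, 0.0844, 0.02, -0.14, 0.19] dist 84.4 rows 3.0
```

drive_tool(
  increments="0 0.0033 0.02 0 0 0 -0.4;0 0.0033 0.05 0 0 0 -0.4;0 0.0033 0.075 0 0 0 -0.4;0 0.0033 0.083 0 0 0 -0.4;0 0.0033 0.083 0 0 0 -0.4;0 0.0033 0.083 0 0 0 -0.4;0 0.0033 0.083 0 0 0 -0.4",
)

```text
time_s: 31.23
position: [533.3, -186.5, 24.7]
tcp_rot: [[0.995, -0.096, 0.003], [-0.096, -0.995, -0.001], [0.003, 0.001, -1.0]]
ft_force: [0.3, -1.4, 0.5]
opening: 59.8
```

```bash
python3 go.py -5.6 533 -185.4 23.5
```

```text
t 31.23 pos [ 533.3 -186.5   24.7] yaw -5.5 F [ 0.3 -1.4  0.5] open 59.8
row [-0.0005, -0.0011, 0.0012, 0.03, -0.18, 0.1] dist 1.7 rows 1.0
```

drive_tool(
  increments="0 -0.001 0.001 0 0 0 -0.4;0 -0.001 0.001 0 0 0 1;0 -0.001 0.001 0 0 0 1;0 -0.001 0.001 0 0 0 1;0 -0.001 0.001 0 0 0 1;0 -0.001 0.001 0 0 0 1;0 -0.001 0.001 0 0 0 1;0 -0.001 0.001 0 0 0 1",
)

```text
time_s: 31.9
position: [532.6, -185.6, 23.1]
tcp_rot: [[0.995, -0.097, 0.001], [-0.097, -0.995, -0.001], [0.001, 0.0, -1.0]]
ft_force: [-1.1, 0.5, 5.0]
opening: 33.8
```

drive_tool(
  increments="0 0 -0.04 0 0 0 1;0 0 -0.08 0 0 0 1;0 0 -0.12 0 0 0 1;0 0 -0.16 0 0 0 1;0 0 -0.18 0 0 0 1;0 0 -0.18 0 0 0 1;0 0 -0.18 0 0 0 1",
)

```text
time_s: 32.48
position: [532.3, -185.7, 203.2]
tcp_rot: [[0.995, -0.097, 0.002], [-0.097, -0.995, -0.001], [0.002, 0.001, -1.0]]
ft_force: [-0.3, -0.4, -0.9]
opening: 34.0
```

```bash
python3 go.py -5.6 525.2 15.6 170
```

```text
t 32.48 pos [ 532.3 -185.7  203.2] yaw -5.54 F [-0.3 -0.4 -0.9] open 34.0
row [-0.0266, -0.1998, 0.0329, 0.07, -0.14, 0.06] dist 204.2 rows 5.0
```

drive_tool(
  increments="-0.0266 -0.1998 0 0 0 0 1;-0.0266 -0.1998 0 0 0 0 1;-0.0266 -0.1998 0 0 0 0 1;-0.0266 -0.1998 0.01 0 0 0 1;-0.0266 -0.1998 0.03 0 0 0 1;-0.0266 -0.1998 0.04 0 0 0 1;-0.0266 -0.1998 0.05 0 0 0 1;-0.0266 -0.1998 0.05 0 0 0 1",
)

```text
time_s: 33.15
position: [522.2, 14.9, 148.5]
tcp_rot: [[0.995, -0.096, -0.007], [-0.096, -0.995, -0.001], [-0.007, 0.001, -1.0]]
ft_force: [-0.5, -1.0, -0.4]
opening: 33.4
```

drive_tool(
  increments="0 0 0 0 0 0 1;0 0 0 0 0 0 1;0 0 0 0 0 0 1",
)

```text
time_s: 33.4
position: [525.3, 14.5, 152.5]
tcp_rot: [[0.995, -0.099, 0.001], [-0.099, -0.995, -0.0], [0.001, 0.0, -1.0]]
ft_force: [0.7, 0.5, -0.7]
opening: 33.9
```

```bash
python3 go.py -5.6 525.2 15.3 125
```

```text
t 33.4 pos [525.3  14.5 152.5] yaw -5.68 F [ 0.7  0.5 -0.7] open 33.9
row [-0.0002, -0.0007, 0.0275, 0.01, -0.06, -0.08] dist 27.5 rows 1.0
```

drive_tool(
  increments="0 -0.0007 0.014 0 0 0 1;0 -0.0007 0.027 0 0 0 1;0 -0.0007 0.027 0 0 0 1;0 -0.0007 0.027 0 0 0 1;0 -0.0007 0.027 0 0 0 1;0 -0.0007 0.027 0 0 0 1;0 -0.0007 0.027 0 0 0 1",
)

```text
time_s: 33.98
position: [525.4, 16.6, 125.9]
tcp_rot: [[0.995, -0.097, 0.002], [-0.097, -0.995, -0.0], [0.002, -0.0, -1.0]]
ft_force: [0.5, 0.3, 0.1]
opening: 34.0
```

```bash
python3 go.py -5.6 525.2 15.3 110
```

```text
t 33.98 pos [525.4  16.6 125.9] yaw -5.54 F [0.5 0.3 0.1] open 34.0
row [-0.0001, 0.0013, 0.0159, -0.0, -0.1, 0.06] dist 15.9 rows 1.0
```

drive_tool(
  increments="0 0.001 0.002 0 0 0 1;0 0.001 0.005 0 0 0 1;0 0.001 0.01 0 0 0 1;0 0.001 0.016 0 0 0 1;0 0.001 0.016 0 0 0 1;0 0.001 0.016 0 0 0 1",
)

```text
time_s: 34.48
position: [524.2, 15.7, 108.3]
tcp_rot: [[0.995, -0.096, -0.002], [-0.096, -0.995, 0.0], [-0.002, 0.0, -1.0]]
ft_force: [0.4, -0.8, 0.2]
opening: 33.7
```

drive_tool(
  increments="0 0 0.008 0 0 0 1;0 0 0.016 0 0 0 1;0 0 0.022 0 0 0 1;0 0 0.028 0 0 0 1;0 0 0.03 0 0 0 1;0 0 0.03 0 0 0 1;0 0 0.03 0 0 0 1",
)

```text
time_s: 35.07
position: [524.7, 15.7, 78.9]
tcp_rot: [[0.995, -0.096, -0.0], [-0.096, -0.995, 0.0], [-0.0, -0.0, -1.0]]
ft_force: [0.9, 0.2, 0.4]
opening: 33.3
```

drive_tool(
  increments="0 0 0.002 0 0 0 1;0 0 0.003 0 0 0 1;0 0 0.004 0 0 0 1;0 0 0.004 0 0 0 1",
)

```text
time_s: 35.4
position: [525.3, 15.8, 77.0]
tcp_rot: [[0.995, -0.096, 0.001], [-0.096, -0.995, -0.001], [0.001, 0.001, -1.0]]
ft_force: [-5.0, -0.6, 13.9]
opening: 33.7
```

drive_tool(
  increments="0 0 0 0 0 0 -0.4;0 0 0 0 0 0 -0.4;0 0 0 0 0 0 -0.4;0 0 0 0 0 0 -0.4;0 0 -0.04 0 0 0 -0.4;0 0 -0.08 0 0 0 -0.4;0 0 -0.12 0 0 0 -0.4;0 0 -0.14 0 0 0 -0.4",
)

```text
time_s: 36.07
position: [526.6, 16.3, 219.5]
tcp_rot: [[0.995, -0.096, 0.006], [-0.096, -0.995, 0.0], [0.006, -0.001, -1.0]]
ft_force: [0.9, 0.1, 0.5]
opening: 59.7
```

```bash
python3 ms.py green red;  python3 go.py -5.6 533.4 -321.9 130
```

```text
green side (array([ 535.5, -323.1]), 0.9)
green top (array([ 532.9, -322.1]), 0.95)
red side (array([ 646.9, -279.3]), 0.92)
red top (array([ 644.3, -278.3]), 0.96)
30
t 36.17 pos [527.3  16.2 219.2] yaw -5.54 F [-1.1  0.4  0.1] open 59.7
row [0.0379, 0.336, 0.0893, -0.04, -0.5, 0.06] dist 349.7 rows 9.0
```

drive_tool(
  increments="0.0375 0.336 0.02 0 0 0 -0.4;0.0375 0.336 0.04 0 0 0 -0.4;0.0375 0.336 0.06 0 0 0 -0.4;0.0375 0.336 0.08 0 0 0 -0.4;0.0375 0.336 0.1 0 0 0 -0.4;0.0375 0.336 0.1 0 0 0 -0.4;0.0375 0.336 0.1 0 0 0 -0.4;0.0375 0.336 0.1 0 0 0 -0.4",
)

```text
time_s: 36.83
position: [528.1, -303.5, 121.1]
tcp_rot: [[0.995, -0.096, -0.002], [-0.096, -0.995, 0.001], [-0.002, -0.001, -1.0]]
ft_force: [1.2, -0.4, -0.2]
opening: 60.1
```

drive_tool(
  increments="0 0.006 0 0 0 0 -0.4;0 0.006 0 0 0 0 -0.4;0 0.006 0 0 0 0 -0.4;0 0.006 0 0 0 0 -0.4;0 0.006 0 0 0 0 -0.4",
)

```text
time_s: 37.25
position: [529.6, -305.6, 124.0]
tcp_rot: [[0.996, -0.093, 0.001], [-0.093, -0.996, 0.0], [0.001, -0.001, -1.0]]
ft_force: [0.1, -0.1, -0.0]
opening: 60.0
```

```bash
 python3 go.py -5.6 533.4 -321.9 24
```

```text
t 37.25 pos [ 529.6 -305.6  124. ] yaw -5.32 F [ 0.1 -0.1 -0. ] open 60.0
row [0.0052, 0.0159, 0.1, -0.03, -0.05, 0.28] dist 101.4 rows 3.0
```

drive_tool(
  increments="0.005 0.0159 0.02 0 0 0.2 -0.4;0.005 0.0159 0.04 0 0 0.2 -0.4;0.005 0.0159 0.04 0 0 0.2 -0.4;0.005 0.0159 0.04 0 0 0.2 -0.4;0.005 0.0159 0.04 0 0 0.2 -0.4;0.005 0.0159 0.04 0 0 0.2 -0.4",
)

```text
time_s: 37.75
position: [533.4, -323.6, 85.1]
tcp_rot: [[0.995, -0.098, 0.002], [-0.098, -0.995, -0.001], [0.002, 0.001, -1.0]]
ft_force: [1.1, -0.5, 0.3]
opening: 59.8
```

```bash
 python3 go.py -5.6 533.4 -321.9 24
```

```text
t 37.75 pos [ 533.4 -323.6   85.1] yaw -5.64 F [ 1.1 -0.5  0.3] open 59.8
row [-0.0004, -0.0017, 0.0611, 0.04, -0.14, -0.04] dist 61.1 rows 2.0
```

drive_tool(
  increments="0 -0.0017 0.02 0 0 0 -0.4;0 -0.0017 0.05 0 0 0 -0.4;0 -0.0017 0.06 0 0 0 -0.4;0 -0.0017 0.061 0 0 0 -0.4;0 -0.0017 0.061 0 0 0 -0.4;0 -0.0017 0.061 0 0 0 -0.4",
)

```text
time_s: 38.25
position: [533.5, -323.0, 24.0]
tcp_rot: [[0.995, -0.1, 0.002], [-0.1, -0.995, -0.001], [0.002, 0.001, -1.0]]
ft_force: [-0.3, 0.5, 0.5]
opening: 60.1
```

```bash
 python3 go.py -5.6 533.4 -321.9 24
```

```text
t 38.25 pos [ 533.5 -323.    24. ] yaw -5.72 F [-0.3  0.5  0.5] open 60.1
row [-0.0002, -0.001, -0.0, 0.05, -0.14, -0.12] dist 1.1 rows 1.0
```

drive_tool(
  increments="0 -0.001 0 0 0 0 -0.4;0 -0.001 0 0 0 0 1;0 -0.001 0 0 0 0 1;0 -0.001 0 0 0 0 1;0 -0.001 0 0 0 0 1;0 -0.001 0 0 0 0 1;0 -0.001 0 0 0 0 1;0 -0.001 0 0 0 0 1",
)

```text
time_s: 38.92
position: [533.1, -321.9, 23.6]
tcp_rot: [[0.995, -0.1, 0.001], [-0.1, -0.995, -0.001], [0.001, 0.001, -1.0]]
ft_force: [-0.3, 0.8, 6.0]
opening: 33.8
```

drive_tool(
  increments="0 0 -0.04 0 0 0 1;0 0 -0.08 0 0 0 1;0 0 -0.12 0 0 0 1;0 0 -0.16 0 0 0 1;0 0 -0.18 0 0 0 1;0 0 -0.18 0 0 0 1;0 0 -0.18 0 0 0 1",
)

```text
time_s: 39.5
position: [532.8, -321.9, 203.7]
tcp_rot: [[0.995, -0.1, 0.002], [-0.1, -0.995, -0.002], [0.002, 0.001, -1.0]]
ft_force: [-0.4, -0.5, -0.7]
opening: 33.5
```

```bash
python3 go.py -5.6 531.1 75.1 170
```

```text
t 39.5 pos [ 532.8 -321.9  203.7] yaw -5.74 F [-0.4 -0.5 -0.7] open 33.5
row [-0.0415, -0.3949, 0.033, 0.08, -0.13, -0.14] dist 398.4 rows 10.0
```

drive_tool(
  increments="-0.0415 -0.3949 0 0 0 0 1;-0.0415 -0.3949 0 0 0 0 1;-0.0415 -0.3949 0 0 0 0 1;-0.0415 -0.3949 0 0 0 0 1;-0.0415 -0.3949 0 0 0 0 1;-0.0415 -0.3949 0 0 0 0 1;-0.0415 -0.3949 0 0 0 0 1;-0.0415 -0.3949 0 0 0 0 1",
)

```text
time_s: 40.17
position: [529.1, 13.2, 200.4]
tcp_rot: [[0.995, -0.1, -0.004], [-0.1, -0.995, -0.0], [-0.004, 0.001, -1.0]]
ft_force: [1.1, -0.4, -1.1]
opening: 33.3
```

```bash
python3 go.py -5.6 531.1 75.1 150
```

```text
t 40.17 pos [529.1  13.2 200.4] yaw -5.74 F [ 1.1 -0.4 -1.1] open 33.3
row [-0.004, -0.0618, 0.0504, 0.03, 0.21, -0.14] dist 79.9 rows 2.0
```

drive_tool(
  increments="-0.004 -0.0618 0.02 0 0 0 1;-0.004 -0.0618 0.04 0 0 0 1;-0.004 -0.0618 0.05 0 0 0 1;-0.004 -0.0618 0.05 0 0 0 1;-0.004 -0.0618 0.05 0 0 0 1;-0.004 -0.0618 0.05 0 0 0 1;-0.004 -0.0618 0.05 0 0 0 1;-0.004 -0.0618 0.05 0 0 0 1",
)

```text
time_s: 40.83
position: [533.7, 72.3, 153.1]
tcp_rot: [[0.995, -0.102, 0.001], [-0.102, -0.995, -0.0], [0.001, 0.0, -1.0]]
ft_force: [0.5, -0.3, -1.0]
opening: 33.6
```

```bash
python3 go.py -5.6 531.1 75.1 125
```

```text
t 40.83 pos [533.7  72.3 153.1] yaw -5.87 F [ 0.5 -0.3 -1. ] open 33.6
row [-0.0029, -0.0025, 0.0281, 0.01, -0.08, -0.27] dist 28.4 rows 1.0
```

drive_tool(
  increments="-0.0025 -0.0018 0.014 0 0 0 1;-0.0025 -0.0018 0.028 0 0 0 1;-0.0025 -0.0018 0.028 0 0 0 1;-0.0025 -0.0018 0.028 0 0 0 1;-0.0025 -0.0018 0.028 0 0 0 1;-0.0025 -0.0018 0.028 0 0 0 1;-0.0025 -0.0018 0.028 0 0 0 1",
)

```text
time_s: 41.42
position: [531.4, 75.7, 125.3]
tcp_rot: [[0.995, -0.1, 0.002], [-0.1, -0.995, 0.0], [0.002, -0.0, -1.0]]
ft_force: [-0.2, 0.6, -0.7]
opening: 33.5
```

```bash
python3 go.py -5.6 531.1 75.1 110
```

```text
t 41.42 pos [531.4  75.7 125.3] yaw -5.74 F [-0.2  0.6 -0.7] open 33.5
row [-0.0003, 0.0006, 0.0153, -0.02, -0.1, -0.14] dist 15.3 rows 1.0
```

drive_tool(
  increments="0 0.0006 0.002 0 0 0 1;0 0.0006 0.005 0 0 0 1;0 0.0006 0.01 0 0 0 1;0 0.0006 0.016 0 0 0 1;0 0.0006 0.016 0 0 0 1;0 0.0006 0.016 0 0 0 1",
)

```text
time_s: 41.92
position: [530.3, 75.0, 107.7]
tcp_rot: [[0.995, -0.1, -0.001], [-0.1, -0.995, -0.0], [-0.001, 0.0, -1.0]]
ft_force: [0.3, 0.3, -0.4]
opening: 33.6
```

drive_tool(
  increments="0 0 0.008 0 0 0 1;0 0 0.016 0 0 0 1;0 0 0.022 0 0 0 1;0 0 0.028 0 0 0 1;0 0 0.03 0 0 0 1;0 0 0.03 0 0 0 1;0 0 0.03 0 0 0 1",
)

```text
time_s: 42.5
position: [530.8, 75.1, 78.2]
tcp_rot: [[0.995, -0.1, 0.0], [-0.1, -0.995, 0.0], [0.0, -0.0, -1.0]]
ft_force: [0.3, -0.9, -0.6]
opening: 33.6
```

drive_tool(
  increments="0 0 0.002 0 0 0 1;0 0 0.003 0 0 0 1;0 0 0.004 0 0 0 1;0 0 0.004 0 0 0 1",
)

```text
time_s: 42.83
position: [531.2, 75.2, 77.4]
tcp_rot: [[0.995, -0.1, 0.001], [-0.1, -0.995, -0.002], [0.001, 0.002, -1.0]]
ft_force: [-6.8, -1.8, 23.1]
opening: 33.8
```

drive_tool(
  increments="0 0 0 0 0 0 -0.4;0 0 0 0 0 0 -0.4;0 0 0 0 0 0 -0.4;0 0 0 0 0 0 -0.4;0 0 -0.04 0 0 0 -0.4;0 0 -0.08 0 0 0 -0.4;0 0 -0.12 0 0 0 -0.4;0 0 -0.14 0 0 0 -0.4",
)

```text
time_s: 43.5
position: [532.6, 75.9, 218.7]
tcp_rot: [[0.995, -0.1, 0.006], [-0.1, -0.995, 0.001], [0.006, -0.002, -1.0]]
ft_force: [0.9, -0.5, 0.1]
opening: 60.2
```

```bash
python3 ms.py red;  python3 go.py -5.6 644.8 -278.2 130
```

```text
red side (array([ 647. , -279.1]), 0.93)
red top (array([ 644.6, -278.3]), 0.95)
32
t 43.6 pos [533.2  75.9 218.5] yaw -5.74 F [ 0.4 -0.3 -0.7] open 59.8
row [0.1457, 0.3413, 0.0891, -0.1, -0.47, -0.14] dist 381.6 rows 10.0
```

drive_tool(
  increments="0.1457 0.3413 0.02 0 0 0 -0.4;0.1457 0.3413 0.04 0 0 0 -0.4;0.1457 0.3413 0.04 0 0 0 -0.4;0.1457 0.3413 0.04 0 0 0 -0.4;0.1457 0.3413 0.04 0 0 0 -0.4;0.1457 0.3413 0.04 0 0 0 -0.4;0.1457 0.3413 0.04 0 0 0 -0.4;0.1457 0.3413 0.04 0 0 0 -0.4",
)

```text
time_s: 44.27
position: [629.1, -243.2, 176.7]
tcp_rot: [[0.995, -0.1, -0.003], [-0.1, -0.995, 0.001], [-0.003, -0.0, -1.0]]
ft_force: [1.4, -0.1, -0.3]
opening: 59.9
```

```bash
python3 go.py -5.6 644.8 -278.2 110
```

```text
t 44.27 pos [ 629.1 -243.2  176.7] yaw -5.73 F [ 1.4 -0.1 -0.3] open 59.9
row [0.0193, 0.0333, 0.0666, -0.02, 0.17, -0.13] dist 76.9 rows 2.0
```

drive_tool(
  increments="0.0185 0.0335 0.02 0 0 0 -0.4;0.0185 0.0335 0.05 0 0 0 -0.4;0.0185 0.0335 0.067 0 0 0 -0.4;0.0185 0.0335 0.067 0 0 0 -0.4;0.0185 0.0335 0.067 0 0 0 -0.4;0.0185 0.0335 0.067 0 0 0 -0.4;0.0185 0.0335 0.067 0 0 0 -0.4",
)

```text
time_s: 44.85
position: [646.0, -275.9, 113.7]
tcp_rot: [[0.995, -0.099, 0.003], [-0.099, -0.995, -0.001], [0.003, 0.001, -1.0]]
ft_force: [-0.2, -0.3, -0.2]
opening: 59.5
```

```bash
python3 go.py -5.6 644.9 -278.2 24
```

```text
t 44.85 pos [ 646.  -275.9  113.7] yaw -5.67 F [-0.2 -0.3 -0.2] open 59.5
row [-0.0011, 0.0024, 0.0897, 0.03, -0.16, -0.07] dist 89.8 rows 3.0
```

drive_tool(
  increments="-0.001 0.0024 0.02 0 0 0 -0.4;-0.001 0.0024 0.05 0 0 0 -0.4;-0.001 0.0024 0.08 0 0 0 -0.4;-0.001 0.0024 0.089 0 0 0 -0.4;-0.001 0.0024 0.089 0 0 0 -0.4;-0.001 0.0024 0.089 0 0 0 -0.4;-0.001 0.0024 0.089 0 0 0 -0.4",
)

```text
time_s: 45.43
position: [645.5, -278.9, 25.7]
tcp_rot: [[0.995, -0.1, 0.004], [-0.1, -0.995, -0.001], [0.004, 0.001, -1.0]]
ft_force: [0.2, -0.3, 0.2]
opening: 60.1
```

```bash
python3 go.py -5.6 644.9 -278.2 24
```

```text
t 45.43 pos [ 645.5 -278.9   25.7] yaw -5.71 F [ 0.2 -0.3  0.2] open 60.1
row [-0.0007, -0.0006, 0.0017, 0.06, -0.24, -0.11] dist 1.9 rows 1.0
```

drive_tool(
  increments="0 -0.0006 0.001 0 0 0 -0.4;0 -0.0006 0.001 0 0 0 1;0 -0.0006 0.001 0 0 0 1;0 -0.0006 0.001 0 0 0 1;0 -0.0006 0.001 0 0 0 1;0 -0.0006 0.001 0 0 0 1;0 -0.0006 0.001 0 0 0 1;0 -0.0006 0.001 0 0 0 1",
)

```text
time_s: 46.1
position: [644.3, -278.3, 23.2]
tcp_rot: [[0.995, -0.1, 0.001], [-0.1, -0.995, -0.001], [0.001, 0.001, -1.0]]
ft_force: [-0.8, 0.8, 5.8]
opening: 32.9
```

drive_tool(
  increments="0 0 -0.04 0 0 0 1;0 0 -0.08 0 0 0 1;0 0 -0.12 0 0 0 1;0 0 -0.16 0 0 0 1;0 0 -0.18 0 0 0 1;0 0 -0.18 0 0 0 1;0 0 -0.18 0 0 0 1",
)

```text
time_s: 46.68
position: [644.0, -278.2, 203.2]
tcp_rot: [[0.995, -0.1, 0.002], [-0.1, -0.995, -0.001], [0.002, 0.001, -1.0]]
ft_force: [-1.5, -0.5, -1.5]
opening: 32.7
```

```bash
python3 go.py -5.6 537.0 134.8 200
```

```text
t 46.68 pos [ 644.  -278.2  203.2] yaw -5.73 F [-1.5 -0.5 -1.5] open 32.7
row [-0.1477, -0.4003, 0.0025, 0.05, -0.13, -0.13] dist 426.7 rows 11.0
```

drive_tool(
  increments="-0.1477 -0.4003 0 0 0 0 1;-0.1477 -0.4003 0 0 0 0 1;-0.1477 -0.4003 0 0 0 0 1;-0.1477 -0.4003 0 0 0 0 1;-0.1477 -0.4003 0 0 0 0 1;-0.1477 -0.4003 0 0 0 0 1;-0.1477 -0.4003 0 0 0 0 1;-0.1477 -0.4003 0 0 0 0 1",
)

```text
time_s: 47.35
position: [557.7, 45.8, 199.7]
tcp_rot: [[0.995, -0.1, -0.004], [-0.1, -0.995, -0.0], [-0.004, 0.001, -1.0]]
ft_force: [1.3, 0.9, -0.9]
opening: 32.9
```

drive_tool(
  increments="-0.034 -0.089 0 0 0 0 1;-0.034 -0.089 0.01 0 0 0 1;-0.034 -0.089 0.03 0 0 0 1;-0.034 -0.089 0.045 0 0 0 1;-0.034 -0.089 0.045 0 0 0 1;-0.034 -0.089 0.045 0 0 0 1;-0.034 -0.089 0.045 0 0 0 1",
)

```text
time_s: 47.93
position: [535.3, 135.6, 156.6]
tcp_rot: [[0.995, -0.101, -0.001], [-0.101, -0.995, -0.0], [-0.001, 0.001, -1.0]]
ft_force: [-0.4, 0.4, 0.1]
opening: 32.9
```

```bash
python3 go.py -5.6 537.0 134.8 125
```

```text
t 47.93 pos [535.3 135.6 156.6] yaw -5.82 F [-0.4  0.4  0.1] open 32.9
row [0.0018, 0.0006, 0.0316, 0.03, 0.05, -0.22] dist 31.7 rows 1.0
```

drive_tool(
  increments="0 0 0.014 0 0 0 1;0 0 0.03 0 0 0 1;0 0 0.03 0 0 0 1;0 0 0.03 0 0 0 1;0 0 0.03 0 0 0 1;0 0 0.03 0 0 0 1;0 0 0.03 0 0 0 1",
)

```text
time_s: 48.52
position: [535.8, 136.6, 128.0]
tcp_rot: [[0.995, -0.1, 0.002], [-0.1, -0.995, 0.0], [0.002, -0.001, -1.0]]
ft_force: [-0.5, -0.7, 0.4]
opening: 32.9
```

```bash
python3 go.py -5.6 537.0 134.8 110
```

```text
t 48.52 pos [535.8 136.6 128. ] yaw -5.75 F [-0.5 -0.7  0.4] open 32.9
row [0.0014, 0.0017, 0.018, -0.03, -0.1, -0.15] dist 18.1 rows 1.0
```

drive_tool(
  increments="0.0014 0.0017 0 0 0 0 1;0.0014 0.0017 0.003 0 0 0 1;0.0014 0.0017 0.005 0 0 0 1;0.0014 0.0017 0.01 0 0 0 1;0.0014 0.0017 0.018 0 0 0 1;0.0014 0.0017 0.018 0 0 0 1;0.0014 0.0017 0.018 0 0 0 1",
)

```text
time_s: 49.1
position: [535.7, 134.6, 108.0]
tcp_rot: [[0.995, -0.1, -0.002], [-0.1, -0.995, -0.0], [-0.002, 0.001, -1.0]]
ft_force: [0.2, 0.5, 0.6]
opening: 32.6
```

drive_tool(
  increments="0 0 0.008 0 0 0 1;0 0 0.016 0 0 0 1;0 0 0.022 0 0 0 1;0 0 0.028 0 0 0 1;0 0 0.03 0 0 0 1;0 0 0.03 0 0 0 1;0 0 0.03 0 0 0 1",
)

```text
time_s: 49.68
position: [536.3, 134.8, 78.9]
tcp_rot: [[0.995, -0.1, -0.0], [-0.1, -0.995, 0.0], [-0.0, -0.0, -1.0]]
ft_force: [-0.7, -0.4, -0.7]
opening: 32.9
```

drive_tool(
  increments="0 0 0.002 0 0 0 1;0 0 0.003 0 0 0 1;0 0 0.004 0 0 0 1;0 0 0.004 0 0 0 1",
)

```text
time_s: 50.02
position: [536.9, 135.0, 77.1]
tcp_rot: [[0.995, -0.1, 0.002], [-0.1, -0.995, -0.001], [0.002, 0.001, -1.0]]
ft_force: [-3.5, -1.5, 12.8]
opening: 33.2
```

drive_tool(
  increments="0 0 0 0 0 0 -0.4;0 0 0 0 0 0 -0.4;0 0 0 0 0 0 -0.4;0 0 0 0 0 0 -0.4;0 0 -0.04 0 0 0 -0.4;0 0 -0.08 0 0 0 -0.4;-0.03 0 -0.12 0 0 0 -0.4;-0.05 0 -0.16 0 0 0 -0.4",
)

```text
time_s: 50.68
position: [490.9, 139.2, 225.8]
tcp_rot: [[0.995, -0.1, -0.002], [-0.1, -0.995, 0.0], [-0.002, -0.0, -1.0]]
ft_force: [-0.3, 0.2, 1.3]
opening: 60.0
```

```bash
python3 go.py -5.6 644.9 -150 200; cat > mk.py <<'E'
from h import *
from station import *
fs={n:cams.grab_frame(n) for n in("side","top")}
im=fs["side"]["image"]; cv2.imwrite("pics/q_side.png",crop(im,180,110,240,180,3.3))
im=fs["top"]["image"]; cv2.imwrite("pics/q_top.png",crop(im,320,165,60,55,10))
f=fs["top"]; r=blob(f["image"],mask(f["image"],"orange"),proj(f,[650,-148,40])[0],30,False); b=r[2]
ys,xs=np.nonzero(b); print("area",r[1],"rect",cv2.minAreaRect(np.c_[xs,ys].astype(np.float32)),r[0])
E
python3 mk.py
```

```text
t 50.68 pos [490.9 139.2 225.8] yaw -5.76 F [-0.3  0.2  1.3] open 60.0
row [0.1823, 0.2723, 0.0254, -0.01, 0.11, -0.16] dist 328.7 rows 8.0
area 581.0 rect ((350.3077087402344, 190.9615478515625), (30.26447105407715, 20.96186637878418), 29.74488067626953) [350.01893287 191.02409639]
```

View pics/q_side.png

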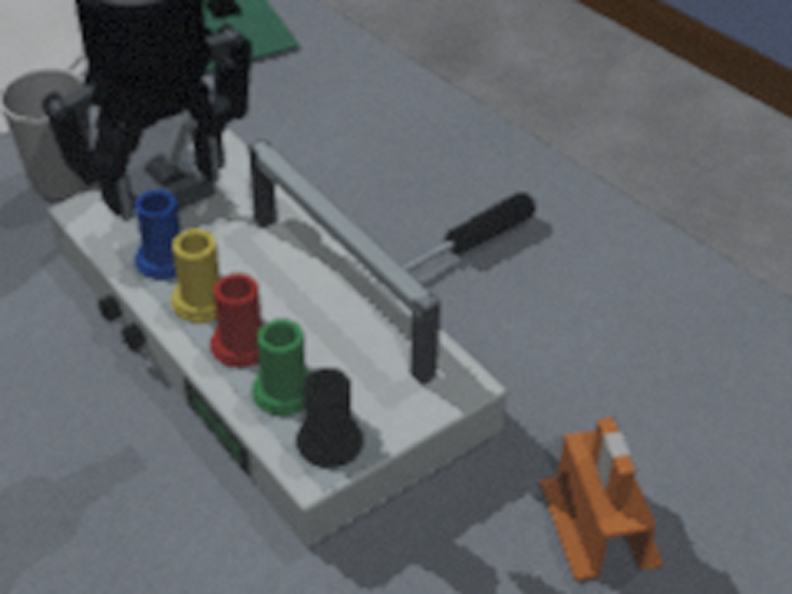

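View pics/q_top.png

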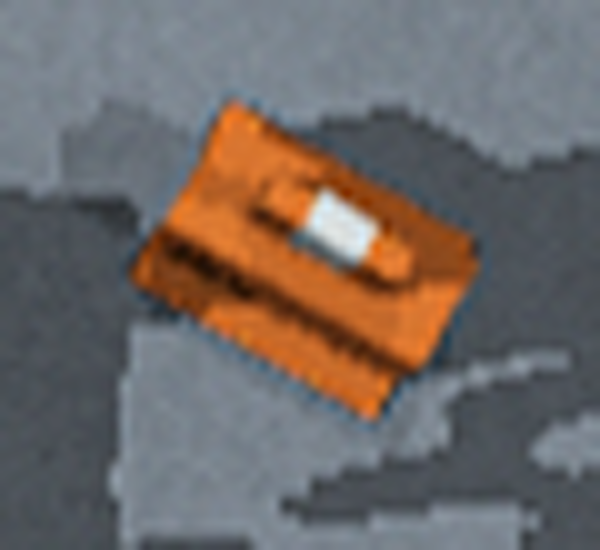

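```bash
cat > mk2.py <<'E'
from h import *
from station import *
from scipy.optimize import minimize
fs={n:cams.grab_frame(n) for n in("side","top")}
def box(x,y,z0,z1,cx=0): return np.array([[cx+sx*x/2,sy*y/2,z] for sx in(-1,1) for sy in(-1,1) for z in(z0,z1)])
MK=[box(38,90,50,54),box(4,90,0,54,17),box(4,90,0,54,-17),box(18,90,0,3,24),box(18,90,0,3,-24),box(12,50,54,94)]
def rend(f,p,S=4):
    c,s=np.cos(p[2]),np.sin(p[2]); R=np.array([[c,-s,0],[s,c,0],[0,0,1]])
    m=np.zeros((420*S,560*S),np.uint8)
    for b in MK:
        q=proj(f,b@R.T+[p[0],p[1],0]); cv2.fillConvexPoly(m,cv2.convexHull(np.round(((q+.5)*S-.5)*16).astype(np.int32)),255,shift=4)
    return cv2.resize(m,(560,420),interpolation=cv2.INTER_AREA)/255.
for n,f in fs.items():
    im=f["image"]; m=mask(im,"orange"); r=blob(im,m,proj(f,[650,-148,40])[0],35,True)
    b=r[2].astype(float)
    if n=="side": b=cv2.dilate(b,np.ones((1,1)))
    g=lambda p:np.abs(rend(f,(p[0]*10,p[1]*10,p[2]*.1))-b).sum()
    best=min((minimize(g,[65,-14.8,y*.1745],method="Nelder-Mead",options=dict(initial_simplex=[[65,-14.8,y*.1745],[65.5,-14.8,y*.1745],[65,-14.3,y*.1745],[65,-14.8,y*.1745+.5]])) for y in(-24,-30,-34)),key=lambda o:o.fun)
    p=best.x; print(n,"xy",p[:2]*10,"yaw",np.degrees(p[2]*.1),"res",best.fun,"area",b.sum())
E
python3 mk2.py
```

```text
side xy [ 651.61395245 -146.24616055] yaw -31.472803355302922 res 144.14117647058822 area 962.0
top xy [ 648.3118588  -145.74390544] yaw -30.629558280743012 res 23.25098039215686 area 621.0
```

```bash
python3 go.py -30.5 648.7 -145.6 180
```

```text
t 50.88 pos [492.1 139.2 226.1] yaw -5.72 F [-1.  -0.3 -0.6] open 59.8
row [0.1841, 0.2678, 0.0467, -0.03, -0.16, 24.78] dist 328.3 rows 8.0
```

drive_tool(
  increments="0.1841 0.2678 0.02 0 0 24.8 -0.4;0.1841 0.2678 0.02 0 0 24.8 -0.4;0.1841 0.2678 0.02 0 0 24.8 -0.4;0.1841 0.2678 0.02 0 0 24.8 -0.4;0.1841 0.2678 0.02 0 0 24.8 -0.4;0.1841 0.2678 0.02 0 0 24.8 -0.4;0.1841 0.2678 0.04 0 0 24.8 -0.4;0.1841 0.2678 0.04 0 0 24.8 -0.4",
)

```text
time_s: 51.55
position: [648.7, -149.2, 182.3]
tcp_rot: [[0.86, -0.51, -0.003], [-0.51, -0.86, -0.001], [-0.002, 0.002, -1.0]]
ft_force: [0.7, -0.4, -0.1]
opening: 59.8
```

drive_tool(
  increments="0 0 0 0 0 0 -0.4;0 0 0 0 0 0 -0.4;0 0 0 0 0 0 -0.4;0 0 0 0 0 0 -0.4",
)

```text
time_s: 51.88
position: [648.0, -143.8, 184.3]
tcp_rot: [[0.863, -0.506, -0.001], [-0.506, -0.863, 0.001], [-0.002, -0.0, -1.0]]
ft_force: [-0.5, 0.3, -0.1]
opening: 60.1
```

```bash
python3 go.py -30.5 648.7 -145.6 120
```

```text
t 51.88 pos [ 648.  -143.8  184.3] yaw -30.4 F [-0.5  0.3 -0.1] open 60.1
row [0.0017, 0.0012, 0.0643, -0.02, 0.1, 0.1] dist 64.3 rows 2.0
```

drive_tool(
  increments="0.0015 0.001 0.02 0 0 0 -0.4;0.0015 0.001 0.05 0 0 0 -0.4;0.0015 0.001 0.07 0 0 0 -0.4;0.0015 0.001 0.07 0 0 0 -0.4;0.0015 0.001 0.07 0 0 0 -0.4;0.0015 0.001 0.07 0 0 0 -0.4;0.0015 0.001 0.07 0 0 0 -0.4",
)

```text
time_s: 52.47
position: [650.5, -146.8, 117.3]
tcp_rot: [[0.862, -0.507, 0.004], [-0.507, -0.862, -0.001], [0.004, -0.001, -1.0]]
ft_force: [0.3, 0.3, 0.6]
opening: 59.5
```

```bash
python3 go.py -30.5 648.7 -145.6 62;  python3 - <<'E'
from h import *
from station import *
f=cams.grab_frame("side"); cv2.imwrite("pics/g3.png",crop(f["image"],290,150,140,150,4))
E
```

```text
t 52.47 pos [ 650.5 -146.8  117.3] yaw -30.48 F [0.3 0.3 0.6] open 59.5
row [-0.0024, -0.0001, 0.0553, -0.08, -0.2, 0.02] dist 55.4 rows 2.0
```

View pics/g3.png

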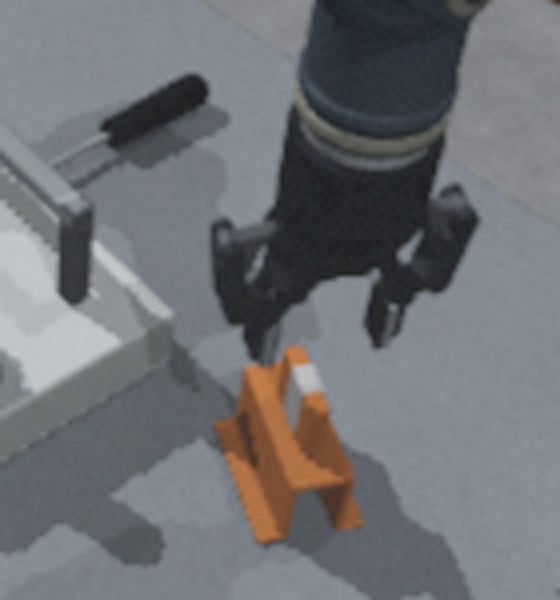

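drive_tool(
  increments="-0.002 0 0.02 0 0 0 -0.4;-0.002 0 0.04 0 0 0 -0.4;-0.002 0 0.053 0 0 0 -0.4;-0.002 0 0.053 0 0 0 -0.4;-0.002 0 0.053 0 0 0 -0.4;-0.002 0 0.053 0 0 0 -0.4",
)

```text
time_s: 53.02
position: [648.4, -146.3, 63.3]
tcp_rot: [[0.861, -0.508, 0.002], [-0.508, -0.861, -0.0], [0.002, -0.001, -1.0]]
ft_force: [-0.4, -0.3, 0.2]
opening: 59.5
```

drive_tool(
  increments="0 0 0 0 0 0 1;0 0 0 0 0 0 1;0 0 0 0 0 0 1;0 0 0 0 0 0 1;0 0 0 0 0 0 1;0 0 0 0 0 0 1;0 0 0 0 0 0 1;0 0 0 0 0 0 1",
)

```text
time_s: 53.68
position: [647.7, -146.4, 62.5]
tcp_rot: [[0.861, -0.508, 0.001], [-0.508, -0.861, -0.0], [0.001, -0.0, -1.0]]
ft_force: [-0.1, -0.9, 2.1]
opening: 11.1
```

Gripped (11 mm). Lift, then move to above the rail.

drive_tool(
  increments="0 0 -0.04 0 0 0 1;0 0 -0.08 0 0 0 1;0 0 -0.12 0 0 0 1;0 0 -0.16 0 0 0 1;0 0 -0.19 0 0 0 1;0 0 -0.19 0 0 0 1;0 0 -0.19 0 0 0 1",
  squeeze=50,
)

```text
time_s: 54.27
position: [648.1, -146.1, 254.0]
tcp_rot: [[0.861, -0.508, 0.004], [-0.508, -0.861, -0.001], [0.004, -0.001, -1.0]]
ft_force: [0.1, 0.3, -2.0]
opening: 11.4
```

```bash
python3 go.py -5.6 631.5 125.5 250
```

```text
t 54.27 pos [ 648.1 -146.1  254. ] yaw -30.52 F [ 0.1  0.3 -2. ] open 11.4
row [-0.1523, -0.2255, 0.0037, -0.02, -0.21, -24.92] dist 272.2 rows 7.0
```

drive_tool(
  increments="-0.1523 -0.2255 0 0 0 -25 1;-0.1523 -0.2255 0 0 0 -25 1;-0.1523 -0.2255 0 0 0 -25 1;-0.1523 -0.2255 0 0 0 -25 1;-0.1523 -0.2255 0 0 0 -25 1;-0.1523 -0.2255 0 0 0 -25 1;-0.1523 -0.2255 0 0 0 -25 1;-0.1523 -0.2255 0 0 0 -25 1",
)

```text
time_s: 54.93
position: [627.5, 133.7, 249.8]
tcp_rot: [[0.996, -0.085, -0.005], [-0.085, -0.996, 0.004], [-0.005, -0.004, -1.0]]
ft_force: [0.4, 0.1, -0.7]
opening: 11.1
```

drive_tool(
  increments="0 0 0 0 0 0 1;0 0 0 0 0 0 1;0 0 0 0 0 0 1;0 0 0 0 0 0 1",
)

```text
time_s: 55.27
position: [630.9, 123.1, 251.2]
tcp_rot: [[0.995, -0.099, -0.001], [-0.099, -0.995, -0.001], [-0.001, 0.001, -1.0]]
ft_force: [-0.2, 0.1, -0.9]
opening: 11.2
```

```bash
python3 go.py -5.6 631.5 125.5 205
```

```text
t 55.27 pos [630.9 123.1 251.2] yaw -5.7 F [-0.2  0.1 -0.9] open 11.2
row [0.0004, -0.0025, 0.0462, 0.07, 0.06, -0.1] dist 46.3 rows 2.0
```

Go to z≈205 (feet ≈143) and look.

drive_tool(
  increments="0 -0.0025 0.02 0 0 0 1;0 -0.0025 0.04 0 0 0 1;0 -0.0025 0.045 0 0 0 1;0 -0.0025 0.045 0 0 0 1;0 -0.0025 0.045 0 0 0 1;0 -0.0025 0.045 0 0 0 1",
)

```text
time_s: 55.77
position: [631.8, 127.7, 208.3]
tcp_rot: [[0.995, -0.097, 0.002], [-0.097, -0.995, 0.001], [0.002, -0.001, -1.0]]
ft_force: [0.0, 0.3, -0.7]
opening: 11.3
```

```bash
python3 go.py -5.6 631.5 125.5 150;  python3 - <<'E'
from h import *
from station import *
f=cams.grab_frame("side"); cv2.imwrite("pics/r3.png",crop(f["image"],200,90,150,150,4))
E
```

```text
t 55.77 pos [631.8 127.7 208.3] yaw -5.57 F [ 0.   0.3 -0.7] open 11.3
row [-0.0002, 0.0023, 0.0583, -0.04, -0.12, 0.03] dist 58.4 rows 2.0
```

View pics/r3.png

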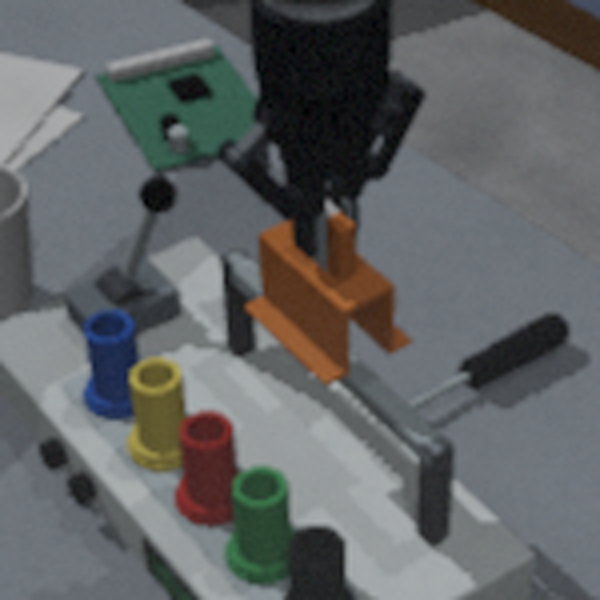

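drive_tool(
  increments="0 0.001 0.008 0 0 0 1;0 0.001 0.016 0 0 0 1;0 0.001 0.024 0 0 0 1;0 0.001 0.03 0 0 0 1;0 0.001 0.03 0 0 0 1;0 0.001 0.03 0 0 0 1",
)

```text
time_s: 56.32
position: [630.5, 126.8, 176.2]
tcp_rot: [[0.995, -0.096, -0.001], [-0.096, -0.995, -0.0], [-0.001, 0.0, -1.0]]
ft_force: [0.8, 0.4, 0.4]
opening: 11.2
```

drive_tool(
  increments="0 0 0.01 0 0 0 1;0 0 0.02 0 0 0 1;0 0 0.026 0 0 0 1;0 0 0.029 0 0 0 1;0 0 0.029 0 0 0 1;0 0 0.029 0 0 0 1",
)

```text
time_s: 56.82
position: [630.9, 126.9, 147.8]
tcp_rot: [[0.995, -0.096, -0.0], [-0.096, -0.995, -0.0], [-0.0, 0.0, -1.0]]
ft_force: [0.7, 0.6, -0.4]
opening: 11.4
```

drive_tool(
  increments="0 0 0.001 0 0 0 1;0 0 0.002 0 0 0 1;0 0 0.003 0 0 0 1;0 0 0.003 0 0 0 1",
)

```text
time_s: 57.15
position: [631.1, 126.9, 145.5]
tcp_rot: [[0.995, -0.096, 0.001], [-0.096, -0.995, 0.0], [0.001, -0.0, -1.0]]
ft_force: [-0.0, 0.3, -0.4]
opening: 11.7
```

drive_tool(
  increments="0 0 0.001 0 0 0 1;0 0 0.0015 0 0 0 1;0 0 0.0015 0 0 0 1",
)

```text
time_s: 57.4
position: [631.2, 126.9, 145.4]
tcp_rot: [[0.995, -0.097, 0.001], [-0.097, -0.995, -0.0], [0.001, 0.0, -1.0]]
ft_force: [-2.6, -1.7, 8.3]
opening: 11.4
```

drive_tool(
  increments="0 0 0 0 0 0 0.5;0 0 0 0 0 0 0.2;0 0 0 0 0 0 0;0 0 0 0 0 0 0;0 0 0 0 0 0 0;0 0 -0.02 0 0 0 0;0 0 -0.05 0 0 0 0;0 0 -0.09 0 0 0 0",
)

```text
time_s: 58.07
position: [629.1, 126.0, 231.4]
tcp_rot: [[0.995, -0.096, -0.007], [-0.096, -0.995, -0.001], [-0.006, 0.002, -1.0]]
ft_force: [0.2, 0.4, 0.3]
opening: 42.5
```

drive_tool(
  increments="0 0 -0.03 0 0 0 0;-0.12 0.12 -0.04 0 0 0 0;-0.12 0.22 -0.04 0 0 0 0;-0.12 0.22 -0.04 0 0 0 0;-0.12 0.32 -0.04 0 0 0 0;-0.12 0.32 -0.04 0 0 0 0;-0.12 0.4 -0.04 0 0 0 0;-0.12 0.4 -0.04 0 0 0 0",
)

```text
time_s: 58.73
position: [505.6, -131.7, 272.1]
tcp_rot: [[0.995, -0.096, 0.001], [-0.096, -0.995, -0.001], [0.001, 0.001, -1.0]]
ft_force: [0.8, -0.8, -0.0]
opening: 42.8
```

```bash
cat > fin.py <<'E'
from h import *
from station import *
fs={n:cams.grab_frame(n) for n in("side","top")}
s=monitor.sense(); print(s["time_s"],s["position"],s["ft_force"])
cv2.imwrite("pics/f_side.png",crop(fs["side"]["image"],180,110,150,150,4))
cv2.imwrite("pics/f_top.png",crop(fs["top"]["image"],170,140,220,140,3.6))
P={c:np.array([537,134.8])+k*np.array([-5.86,-59.71]) for k,c in zip(range(-2,3),["blue","yellow","red","green","black"])}
for c,p in P.items():
    for n,f in fs.items():
        im=f["image"]; m=mask(im,c)&silmask(f,SL,p,54,7); r=blob(im,m,sil(f,SL,p,54)[0],25); q,a=locate(f,SL,r[0],p,54); print(c,n,(q-p).round(1),round(r[1]/a,2))
uv=[]
for n,z in(("side",(239.3,138.8)),("top",None)):
    f=fs[n]; c=z or proj(f,[645,314.5,142])[0]; r=blob(f["image"],mask(f["image"],"black"),c,6); uv.append(r[0]); print(n,"ball",r[0],r[1],atz(f,r[0],142).round(1))
print(tri(list(fs.values()),uv).round(1))
E
python3 fin.py
```

```text
58.8333 [ 504.33156661 -138.73320979  271.44892475] [-0.24585642  0.00238091  0.40698467]
blue side [1.1 2.9] 0.87
blue top [-0.6 -1.3] 1.13
yellow side [-0.4  1. ] 0.86
yellow top [-0.7 -0.3] 1.11
red side [-0.7 -0.9] 0.88
red top [-0.4 -0.5] 1.12
green side [-0.5 -1.3] 0.9
green top [-0.5 -0.1] 1.14
black side [-0.3 -2.6] 1.0
black top [-0.4 -0. ] 1.08
side ball [238.94915254 138.28813559] 59.0 [640.5 314.  142. ]
top ball [197.44444444 190.5       ] 54.0 [637.6 315.5 142. ]
[638.9 314.6 142.3]
```

View pics/f_side.png

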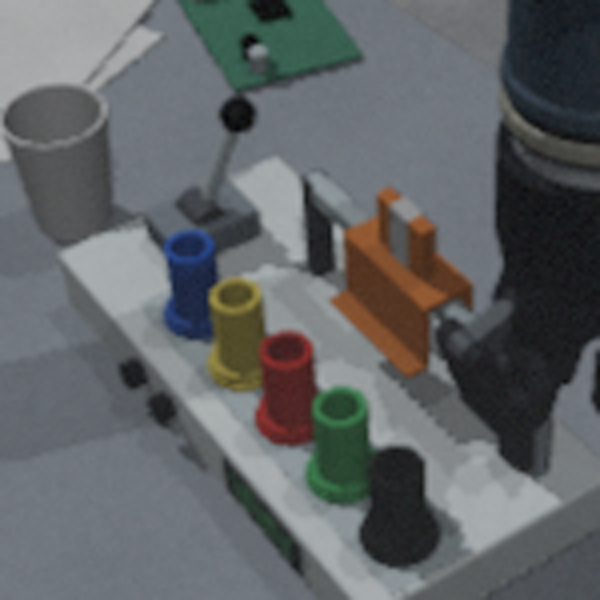

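View pics/f_top.png

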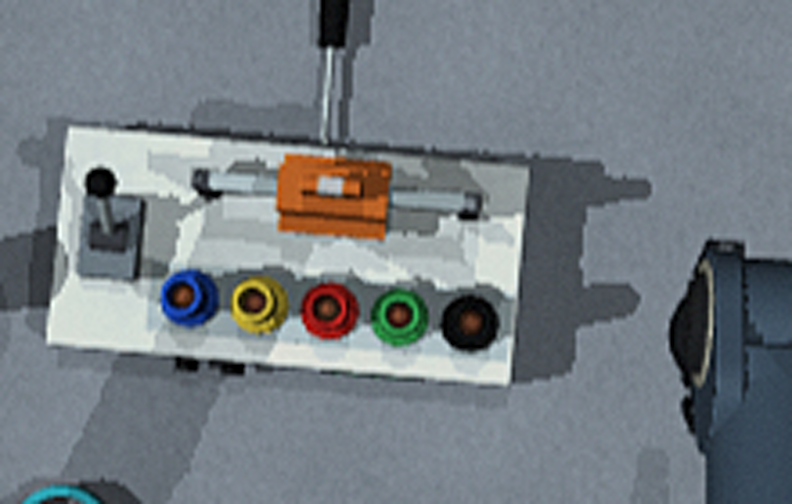

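```bash
python3 -c "
from station import job
print(job.hand_in())"
```

```text
the job is handed in; nothing more can be done
None
```

The job is done and handed in at about 59 s of the 210 s allowed.

**What I did**
- I threw the isolator lever back to its stop.
- I fitted all five sleeves (blue, yellow, black, green, red) fully home on the posts with matching collars.
- Last, I hung the orange saddle astride the guard rail and backed the arm clear. I never touched the two white look-alikes, the cup, the tape roll or the screwdriver.

**Last checks**
- **Lever:** the ball is within about 1 mm of where fully off should put it, and the lever took up to 36 N at its stop. Before the throw, the ball measured about 6 mm short of where fully on should put it. I put that down to how it started or to camera error.
- **Sleeves:** in the top view they sit within 0.9 mm of their posts, except blue at 1.4 mm. Each seated at the expected height with a clear rise in force (13–23 N).
- **Saddle:** it stopped at the height expected for its roof to rest on the rail, and it looks level and parallel in both pictures.

**Where readings disagreed**
- The side camera differed from the top camera by about 2 mm on the bench and up to about 4 mm on the posts. I used the top camera, because it agreed with the blue sleeve's gripped position to within 0.5 mm.
- In the final side picture the gripper hides one end of the rail from view, but it was well clear of everything.

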